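# Finish and wind up the musical Advent centrepiece

## Robot

A 7-joint arm with a two-finger parallel gripper is mounted at the origin on the work surface. World frame = base frame: x ahead of the robot, y to its left, z up, the work surface at z = 0. Lengths are in mm, angles in rad, forces in N, time in s.
With the tool pointing down it reaches from about 400 to 900 mm from the base axis. Payload 5.5 kg.
Tool frame: the origin (TCP) lies between the finger pads; the fingertips stand 8 mm ahead of it and the grasp point (between the pads) lies 11 mm behind it; z points along the fingers, y is the line along which they close (so a half turn about z gives the same grasp; the last joint's range is limited). The gripper opens to 85 mm and grips with 20 to 120 N. Pads are 22 mm wide; open, the fingers measure 114 mm over their backs; the gripper's body (76 mm by 85 mm) begins 54 mm behind the grasp point. The pads swing forward as they close: fully open they stand 13 mm farther back than shut.
Start: joints at [-0.977, 0.501, -0.427, 1.55, 0.221, 1.138, -0.21], TCP at [211.082, 614.771, 239.31] pointing down, gripper open.
Joint ranges: [-2.88, 2.88], [-0.31, 2.03], [-1.54, 1.56], [0.2, 2.42], [-1.41, 4.55], [0.19, 2.02], [-2.57, 2.57]. Speed limits (rad/s): [2.57, 2.57, 3.14, 3.14, 3.14, 3.14, 3.14].

## Interface

Orientations are given as a rotation vector (axis times angle).
In Python, from cell import ctrl, snapshot, trace gives the robot as it stands.
- The arm moves only by the tool send_rows, never from a script. Its argument "commands" is a list of rows, each an object of numbers: "x", "y", "z": the shift along the tool's x, y, z in cm; "roll": the turn about the tool's z in degrees. In form: [{"x": .., "y": .., "z": .., "roll": ..}, ...]. A call has 1 to 8 rows; each row shifts and turns the commanded pose from where the row before left it, along the tool's axes as they then stand; what a row does not reach is not made up. A row lasts 1/12 s, in which the tool goes at most 41.7 mm and 7.16 degrees, less where a joint would pass 70% of its speed; a pose out of reach is approached as far as the arm can. A call with a gripper value outside its range is refused whole. "fingers" is the opening, from -1 (shut) to 1 (fully open), set as the call begins (left out, the last holds). The fingers move at their own pace and stop on an object; "grip_force" is the grip in N (left out, the last holds). Time passes only in rows, so rows that do not move let the fingers close. It gives the time, the measured TCP pose, the force, the opening and the grip force at its end, in the units of the state.
- ctrl.observe(): the state, without advancing time (a new reading comes with each control period).
- snapshot(name): name is "scene" or "top" or "wrist"; returns a dict with "image" (400x640x3 uint8, blue, green, red), "K" (3x3 intrinsics, pixels), "R" (3x3) and "t" (3): a world point X has camera coordinates R X + t; the wrist camera has in their place "hand_eye" (4x4, takes a point from camera to tool coordinates, whose origin is the TCP and whose axes are the flange's). Camera axes: x right, y down, z forward; pixel columns grow to the right and rows downward; lengths in mm; the calibration is good to about 2 mm. The wrist camera is an equidistant fisheye: a pixel r from the principal point sees the ray r / f radians off the axis. A picture is of the moment at which its call begins: read the wrist's pose just before it. There is no depth.
- ctrl.close_job(): hands the job in; it is judged then, once.
Trained networks look in a picture, given as the dict that the camera call returned (one of the last four; its "shot" number tells which), for a name from the list of things; names that differ only in an ending like _2 or _b are one class to them, and where a whole thing is asked for, a point or a joint stands for the part that bears it (a point fixed in the world has none). Each returns a list of dicts, best first, with "confidence" (0 to 1); they miss things now and then, are a little off and sometimes report something else, mostly with a low value. They report only what shows in the picture. A call takes as long as a camera call. They do not tell look-alikes from the thing itself.
- trace(picture, query): "region" (400x640 bool, what is visible of it) and "rect" ([left, top, right, bottom] in pixels, round what is visible of it).
The state is a dict: "time_s": time; "qpos": joint angles; "dq": joint speeds; "tau": joint torques, N m; "eef_pos": TCP position; "tcp_rot": TCP orientation; "wrist_force": force on the tool from outside, world axes, zero at the start; "wrist_torque": the same for the moment, N m; "finger_gap": opening from 0.0 (shut) to 1.0 (fully open); "grasp_force": force on a finger pad.
Only numpy, scipy, OpenCV 4.12 (cv2) and the standard library are available. Lean on these libraries where they do the work, as an engineer would, in place of code of your own. Each camera call takes 0.05 s, during which the arm holds its last target. There are 200 camera calls.

## Task

Finish the musical Advent centrepiece: pour all the baubles from the green cup into the white bowl and leave the empty cup standing on the cork mat, and stand every loose ivory candle upright in the middle of a black plate of its own. Last of all, wind the brass key clockwise, in several part turns, until its pointer is in the green field and never into the red. Leave the other things on the table where they are.

Things in the scene. Friction and masses are not known exactly. Their poses are not given: they have to be found in the camera images.
- cup_center (a point): green plastic cup, 95 mm tall, outer diameter 88 mm at the foot and 96 mm at the rim, wall 4 mm, open at the top, holding the baubles; this point is on its axis, half-way up (47.5 mm above its underside). Its own z points up through the mouth, its own x points to the handle. 160 g empty, mass varies a little
- cup_handle (a point): middle of the upright bar of the cup's D-shaped handle, 75 mm out from the cup's axis along the cup's own x and 56 mm above its underside. The bar is 14 mm thick (across, along the cup's own y), 16 mm deep along x and 64 mm tall (24 to 88 mm above the underside); two arms, 14 mm thick, join it to the cup. Pinch it across its 14 mm thickness from above
- coaster_top (a point): round cork mat lying fixed on the table, diameter 120 mm, 4 mm thick; this point is the centre of its top face. The emptied cup is to stand here
- bowl_in (a point): white ceramic bowl fixed on the centrepiece board, rim 156 mm in outer diameter and 70 mm above the top of the board (the rim is at z = 90 mm); this point is the centre of its inner floor. The baubles go in here
- key (a joint): how far the brass winding key has been wound, rad; grows as the key is turned clockwise seen from above. Pointer on the black mark at 0, green field 3.7 to 4.3 (aim for 4.0), red field from 4.45, end stop 4.9. It works against a spring (turning takes 0.13 to 0.2 N m) but stays where it is left
- key_grip (a point): flat upright brass wing of the key, on its vertical axis: 56 mm long along own x, 10 mm thick along own y, 36 mm tall (wing top 14 mm higher). Own x is the board's x at joint value 0; it turns with the key. A thin black pointer below, along own -x, sweeps a white dial with green and red fields. It stands on a dark fixed box, 106 x 106 mm, top at z = 70 mm; this point is at about z = 113 mm
- plate0 (a point): centre of the top face of a flat round black candle plate, diameter 84 mm, 2 mm thick, fixed on the board (top face at z = 22 mm). Three such plates stand in a row, 100 mm apart, along the near side of a fixed wooden board 315 x 380 x 20 mm that also carries the bowl and the music box. Own x is the board's x (away from the robot, small yaw)
- plate1 (a point): centre of the top face of a flat round black candle plate, diameter 84 mm, 2 mm thick, fixed on the board (top face at z = 22 mm). Three such plates stand in a row, 100 mm apart, along the near side of a fixed wooden board 315 x 380 x 20 mm that also carries the bowl and the music box. Own x is the board's x (away from the robot, small yaw)
- plate2 (a point): centre of the top face of a flat round black candle plate, diameter 84 mm, 2 mm thick, fixed on the board (top face at z = 22 mm). Three such plates stand in a row, 100 mm apart, along the near side of a fixed wooden board 315 x 380 x 20 mm that also carries the bowl and the music box. Own x is the board's x (away from the robot, small yaw)
- candle0_mid (a point): ivory pillar candle, diameter 60 mm, 70 mm tall plus a thin wick, about 180 g, standing on the table; this point is on its axis half-way up, own z up along the axis. None if this candle is absent today
- candle1_mid (a point): ivory pillar candle, diameter 60 mm, 70 mm tall plus a thin wick, about 180 g, standing on the table; this point is on its axis half-way up, own z up along the axis. None if this candle is absent today
- candle2_mid (a point): ivory pillar candle, diameter 60 mm, 70 mm tall plus a thin wick, about 180 g, standing on the table; this point is on its axis half-way up, own z up along the axis. None if this candle is absent today
- ball0_center (a point): round wooden bauble, red or gold, diameter 30 mm, 12 g, in the cup at the start; this point is its centre. None if absent today
- ball1_center (a point): round wooden bauble, red or gold, diameter 30 mm, 12 g, in the cup at the start; this point is its centre. None if absent today
- ball2_center (a point): round wooden bauble, red or gold, diameter 30 mm, 12 g, in the cup at the start; this point is its centre. None if absent today
- ball3_center (a point): round wooden bauble, red or gold, diameter 30 mm, 12 g, in the cup at the start; this point is its centre. None if absent today
- ball4_center (a point): round wooden bauble, red or gold, diameter 30 mm, 12 g, in the cup at the start; this point is its centre. None if absent today
- ball5_center (a point): round wooden bauble, red or gold, diameter 30 mm, 12 g, in the cup at the start; this point is its centre. None if absent today
- ball6_center (a point): round wooden bauble, red or gold, diameter 30 mm, 12 g, in the cup at the start; this point is its centre. None if absent today
- ball7_center (a point): round wooden bauble, red or gold, diameter 30 mm, 12 g, in the cup at the start; this point is its centre. None if absent today
- wirecoil_c (a point): bystander: coil of florist's wire, a grey ring of 64 mm diameter, 16 mm high, flat on the table; this point is its middle
- tape_c (a point): bystander: roll of red ribbon tape, 90 mm in diameter, 30 mm high, flat on the table; this point is its middle
- gluegun_c (a point): bystander: black and orange glue gun lying on the table, 180 mm long, 36 mm high; this point is the middle of its barrel
There are look-alikes about, which are no part of the job. Of the things shaped like the part that bears cup_center, the green one is meant.

How it is judged:
By the outcome, as a careful person would: the job done as asked, in the order asked, and still so for the second after the job is handed in, with the robot touching nothing.
Of candle0, candle1, candle2 only 2 to 3 are there at a start; the rules pass over those that are not, and their reading is None.
Of ball4, ball5, ball6, ball7 only 1 to 4 are there at a start; the rules pass over those that are not, and their reading is None.
At some moment in a run one of candle0, candle1, candle2, cup may be knocked a few centimetres aside while the robot is not near it.
It also fails if it takes over 210 s, if anything falls off the work surface, if the arm or the gripper's body presses on something with over 40 N, if the wrist force passes 120 N, or if a joint passes its speed limit or range.

## Working session

There is one attempt and no reset: what is moved stays moved. The work goes in short steps, Python scripts to look and compute and a tool call to move; the robot and the scene stay as the last step left them, time stands still between calls to the robot, and variables do not carry over. Pictures are saved under pics/ and viewed, at most 14 in all, crops included, and the job is handed in when it is done.

Besides the shell and the picture viewer there is one more tool, called after "Call:" as name(argument=value, ...), one argument or row to a line, values as JSON. send_rows: Moves the arm, as the interface text tells. Its arguments: {"type":"object","properties":{"commands":{"type":"array","items":{"type":"object","properties":{"x":{"type":"number"},"y":{"type":"number"},"z":{"type":"number"},"roll":{"type":"number"}}}},"fingers":{"type":"number"},"grip_force":{"type":"number"}},"required":["commands"]}

```bash
mkdir -p pics; ls; python3 - <<'E'
from cell import ctrl, snapshot, trace
import cv2
o=ctrl.observe(); print(o)
for n in ("scene","top"):
    s=snapshot(n); cv2.imwrite(f"pics/{n}0.png",s["image"]); print(n,s["K"],s["R"],s["t"])
E
```

```text
pics
{'time_s': 0.0, 'qpos': array([-0.97676176,  0.50184329, -0.42678479,  1.55144665,  0.22079201,
        1.13830254, -0.21029421]), 'dq': array([-1.36332648e-03,  6.36304928e-05, -1.67495017e-04, -9.87695965e-04,
        2.58036610e-04,  1.11838834e-03, -2.15255393e-04]), 'tau': array([-2.82643668e-04, -5.69498992e+01, -5.81594467e+00, -2.80947536e+01,
        1.08270720e-02,  1.18187428e-02, -1.91359283e-05]), 'eef_pos': array([210.96519159, 614.09552778, 238.26302367]), 'tcp_rot': array([-5.17163853e-01, -3.09833808e+00,  2.99420972e-03]), 'wrist_force': array([-0.26464791,  0.21036441, -0.4606912 ]), 'wrist_torque': array([-0.00361951,  0.02909521, -0.03106864]), 'grasp_force': 0.0, 'finger_gap': 1.0030082073188278}
scene [[488.91214555   0.         320.85786157]
 [  0.         488.91214555 204.09140478]
 [  0.           0.           1.        ]] [[ 0.34320601  0.9391004   0.01732257]
 [ 0.64145948 -0.22087771 -0.73467188]
 [-0.68610449  0.26325554 -0.67820141]] [-102.83141238 -297.0482198  1555.1057306 ]
top [[486.56680736   0.         319.75228689]
 [  0.         486.56680736 201.54384242]
 [  0.           0.           1.        ]] [[-0.05553804 -0.99843788 -0.00610921]
 [-0.9767213   0.05559775 -0.20718204]
 [ 0.20719805 -0.00553948 -0.97828333]] [ -29.79291958  523.616639   1056.08503068]
```

View pics/scene0.png

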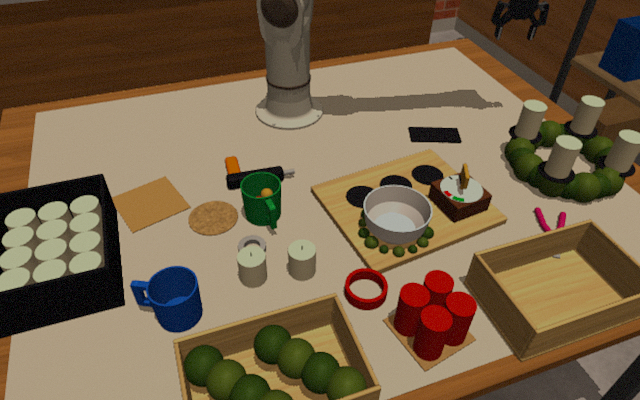

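View pics/top0.png

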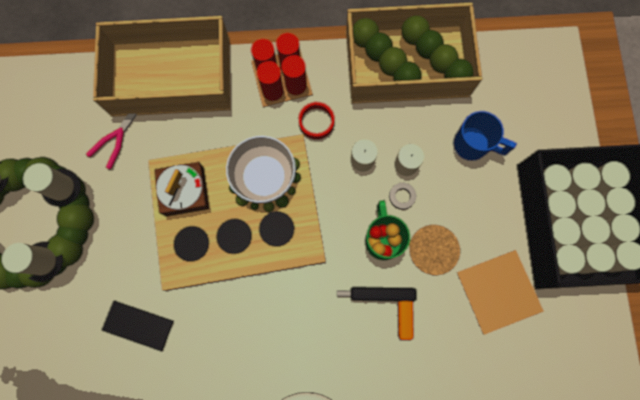

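The top picture shows two loose candles at (364,153) and (410,157), the green cup at (387,238) with its handle at (382,208), and the mat at (435,250). The plates are at (191,243), (234,236) and (276,229), the bowl at (262,170) and the key at (178,187). I'll measure these now.

```bash
cat > h.py <<'E'
from cell import ctrl, snapshot, trace
import numpy as np, cv2
from scipy.optimize import least_squares
from scipy.spatial.transform import Rotation as Ro
def proj(s,X):
    c=np.asarray(X)@np.asarray(s["R"]).T+np.asarray(s["t"]).ravel(); p=c@np.asarray(s["K"]).T; return p[:,:2]/p[:,2:]
def onplane(s,uv,z):
    R=np.asarray(s["R"]);t=np.asarray(s["t"]).ravel()
    d=R.T@np.linalg.inv(s["K"])@np.array([uv[0],uv[1],1.]); c=-R.T@t
    return (c+d*(z-c[2])/d[2])[:2]
A=np.linspace(0,2*np.pi,60,endpoint=False)
def cyl(r0,r1,z0,z1): return np.vstack([np.c_[r*np.cos(A),r*np.sin(A),0*A+z] for r,z in((r0,z0),(r1,z1))])
def rect(s,P): p=proj(s,P); return np.r_[p.min(0),p.max(0)]
def fit(views,model,x0):  # views: list of (snap, rect)
    f=lambda q: np.concatenate([rect(s,model+np.r_[q,0])-r for s,r in views])
    r=least_squares(f,x0,loss="soft_l1"); return r.x, np.abs(r.fun).max()
def toolyaw(o):
    R=Ro.from_rotvec(o["tcp_rot"]).as_matrix(); return R
def delta(o,target,yaw=None):
    """tool-axes shift in cm to world target (mm); roll (deg) so that tool y lies along yaw (rad, mod pi)"""
    R=toolyaw(o); d=R.T@(np.asarray(target)-o["eef_pos"])/10
    roll=None
    if yaw is not None:
        cur=np.arctan2(R[1,1],R[0,1]); a=cur-yaw; a=(a+np.pi/2)%np.pi-np.pi/2; roll=np.degrees(a)
    return np.round(d,2), roll
E
python3 - <<'E'
from h import *
S={n:snapshot(n) for n in("top","scene")}
for n,s in S.items():
  for q in ("candle0_mid","cup_center","cup_handle","plate0","bowl_in","key_grip","coaster_top","wirecoil_c","gluegun_c"):
    for d in trace(s,q)[:6]:
        m=d["region"]; c=np.argwhere(m).mean(0)[::-1] if m.any() else None
        if d["confidence"]>.3: print(n,q,round(d["confidence"],2),np.round(d["rect"]),c.round(1),m.sum())
np.save("K.npy",0)
s=S["top"]
for nm,uv,z in(("p0",(191,243),22),("p1",(234,236),22),("p2",(276,229),22),("mat",(435,250),4),("cup",(387,238),48),("c0",(364,149),70),("c1",(410,152),70),("bowl",(262,160),90),("boardcorner",(164,290),20),("board2",(325,263),20)): print(nm,onplane(s,uv,z).round(1))
E
```

```text
top candle0_mid 0.62 [344. 136. 376. 175.] [363.2 155.1] 698
top cup_center 0.87 [364. 199. 411. 261.] [387.8 232.3] 1152
top cup_center 0.58 [456. 112. 516. 161.] [480.7 137. ] 2048
top cup_handle 0.87 [455. 111. 513. 161.] [480.8 136.7] 2109
top cup_handle 0.78 [366. 196. 407. 262.] [387.7 233.5] 1092
top plate0 0.87 [147. 136. 326. 289.] [234.3 211.5] 21343
top bowl_in 0.74 [226. 137. 296. 204.] [260.  168.6] 3659
top bowl_in 0.41 [383. 226. 399. 238.] [391.8 230.2] 132
top key_grip 0.72 [385. 224. 398. 240.] [391.8 230. ] 138
top key_grip 0.53 [164. 173. 182. 195.] [173.6 183.3] 283
top coaster_top 0.79 [409. 222. 462. 275.] [434.2 249.3] 2026
top wirecoil_c 0.77 [387. 182. 417. 212.] [401.8 195.5] 465
top gluegun_c 0.8 [337. 288. 418. 339.] [389.  303.4] 1690
scene candle0_mid 0.83 [289. 241. 313. 281.] [301.5 260.3] 1071
scene cup_center 0.83 [129. 268. 203. 335.] [170.9 297.9] 3290
scene cup_center 0.79 [242. 174. 281. 231.] [261. 199.] 1804
scene cup_center 0.47 [305. 151. 506. 272.] [406.5 209.3] 14097
scene cup_handle 0.86 [240. 171. 281. 231.] [260.9 199. ] 1773
scene cup_handle 0.66 [132. 265. 203. 335.] [170.7 297.9] 3344
scene plate0 0.65 [309. 149. 506. 273.] [406.3 209.3] 14257
scene bowl_in 0.9 [364. 185. 433. 246.] [396.2 213.9] 3254
scene bowl_in 0.65 [225. 157. 294. 187.] [247.6 173. ] 708
scene coaster_top 0.77 [190. 204. 236. 238.] [212.3 218.1] 1342
scene wirecoil_c 0.74 [237. 237. 266. 252.] [252.4 241.7] 237
scene gluegun_c 0.83 [223. 154. 296. 188.] [248.2 172.6] 732
p0 [447.1 243.5]
p1 [457.8 143.8]
p2 [468.7  45.9]
mat [ 401.  -321.9]
cup [ 429.8 -206.2]
c0 [ 635.6 -167.7]
c1 [ 622.3 -272.6]
bowl [616.5  65.5]
boardcorner [343.4 305.5]
board2 [383.9 -63.4]
```

```bash
cat > seg.py <<'E'
from h import *
def comps(mask,amin=60,amax=99999):
    n,l,st,c=cv2.connectedComponentsWithStats(mask.astype(np.uint8))
    return [(st[i],c[i]) for i in range(1,n) if amin<st[i,4]<amax]
def candles(s,roi):
    # bright ivory tops
    im=s["image"]; h=cv2.cvtColor(im,cv2.COLOR_BGR2HSV); return h
E
python3 - <<'E'
from seg import *
s=snapshot("top"); im=s["image"]; hsv=cv2.cvtColor(im,cv2.COLOR_BGR2HSV)
cv2.imwrite("pics/crop1.png",cv2.resize(im[125:305,148:468],None,fx=2.5,fy=2.5,interpolation=cv2.INTER_CUBIC))
print("dark");
for st,c in comps(hsv[...,2]<60,400): print(st,c.round(1))
g=(hsv[...,0]>55)&(hsv[...,0]<90)&(hsv[...,1]>150)
print("green")
for st,c in comps(g,60): print(st,c.round(1))
for p in [(153,364),(147,364),(157,410),(151,410),(140,330),(250,435),(163,364)]: print(p,hsv[p],im[p])
E
```

```text
dark
[401  20  56  58 634] [427.5  52.5]
[354  34  52  46 540] [378.2  56.3]
[465 114  35  23 413] [483.  123.3]
[ 518  145  122  144 6551] [569.1 212. ]
[   0  159   94  130 1987] [ 63.7 232. ]
[260 202  34  44 957] [275.7 226.6]
[218 220  33  33 872] [233.8 235.9]
[175 227  33  34 887] [191.  243.4]
[351 288  65  13 814] [382.9 293.9]
[ 103  302   70   49 1953] [137.5 325.5]
green
[370 201  39  57 492] [392.9 228.5]
[367 242  22  17  61] [375.4 253. ]
(153, 364) [ 33  37 179] [153 179 176]
(147, 364) [ 36  37 187] [160 187 182]
(157, 410) [ 34  38 183] [156 183 179]
(151, 410) [ 36  41 186] [156 186 180]
(140, 330) [ 28  53 182] [144 179 182]
(250, 435) [ 16 151 159] [ 65 114 159]
(163, 364) [ 28  46 151] [124 149 151]
```

View pics/crop1.png

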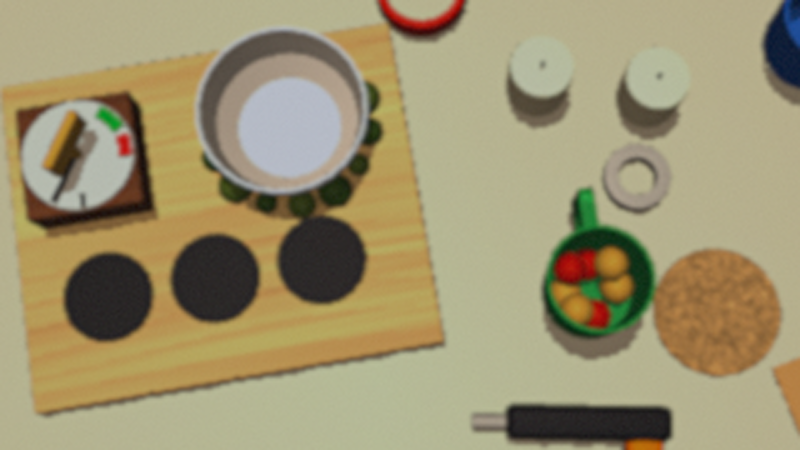

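The crop shows the candle wicks at (542,64) and (659,75), the cup rim centred on (601,281), and the handle bar near (585,203). The bowl rim is at (283,110), the dial centre at (78,155), and the key pointer sits a little clockwise of the black mark.

```bash
python3 - <<'E'
from seg import *
s=snapshot("top"); f=lambda u,v:(148+u/2.5,125+v/2.5)
P={}
for nm,uv,z in(("p0",(191,243.4),22),("p1",(233.8,235.9),22),("p2",f(322,260),22),("mat",(434.2,249.5),4),("cup",f(601,281),95),("bar",f(585,203),88),("barlow",f(586,193),88),("cA",f(542,64),72),("cB",f(659,75),72),("bowl",f(283,110),90),("dial",f(78,155),72),("wing",f(65,142),127),("coil",(401.8,196.5),16)):
    P[nm]=onplane(s,uv,z); print(nm,P[nm].round(1))
d=P["p0"]-P["p2"]; print("board y dir",np.degrees(np.arctan2(d[1],d[0]))-90,np.linalg.norm(d)/2)
h=P["bar"]-P["cup"]; print("handle dir deg",np.degrees(np.arctan2(h[1],h[0])),np.linalg.norm(h))
# check in scene
s2=snapshot("scene")
for n,z in(("cup",95),("bar",56),("cA",72),("cB",72),("bowl",90),("p1",22),("mat",4),("dial",72)): print(n,proj(s2,[[*P[n],z]]).round())
o=ctrl.observe(); print(delta(o,[*(P["cup"]+h/np.linalg.norm(h)*75),150], np.arctan2(h[1],h[0])+np.pi/2), toolyaw(o).round(2))
E
```

```text
p0 [446.2 243.5]
p1 [458.  144.2]
p2 [468.6  44. ]
mat [ 402.3 -320.2]
cup [ 425.  -202.8]
bar [ 495.8 -195.5]
barlow [ 504.7 -197.2]
cA [ 631. -169.]
cB [ 614.3 -275.2]
bowl [595.6  68. ]
dial [569.2 256.9]
wing [567.1 252.2]
coil [ 530.5 -254. ]
board y dir 6.409797680750543 100.39984015688502
handle dir deg 5.82365683565035 71.13916169273364
cup [[259. 183.]]
bar [[271. 214.]]
cA [[300. 248.]]
cB [[249. 255.]]
bowl [[395. 206.]]
p1 [[394. 184.]]
mat [[212. 216.]]
dial [[459. 187.]]
(array([-53.59, -67.23,   8.93]), np.float64(-24.7737249108192)) [[-0.95  0.32 -0.  ]
 [ 0.32  0.95  0.  ]
 [ 0.   -0.   -1.  ]]
```

Call:
send_rows(
  commands=[
    {"x": -2.9, "y": -2.1},
    {"x": -2.9, "y": -2.1},
    {"x": -2.9, "y": -2.1},
    {"x": -2.9, "y": -2.1},
    {"x": -2.9, "y": -2.1},
    {"x": -2.9, "y": -2.1},
    {"x": -2.9, "y": -2.1},
    {"x": -2.9, "y": -2.1},
  ],
  fingers=0,
  grip_force=60,
)

```text
invalid input at $.commands[0]: expected keys x, y, z, roll
```

Call:
send_rows(
  commands=[
    {"x": -2.9, "y": -2.1},
    {"x": -2.9, "y": -2.1},
    {"x": -2.9, "y": -2.1},
    {"x": -2.9, "y": -2.1},
    {"roll": -6.2},
    {"roll": -6.2},
    {"roll": -6.2},
    {"roll": -6.2},
  ],
)

```text
invalid input at $.commands[0]: expected keys x, y, z, roll
```

Call:
send_rows(
  commands=[
    {"x": -2.9, "y": -2.1, "z": 0, "roll": 0},
    {"x": -2.9, "y": -2.1, "z": 0, "roll": 0},
    {"x": -2.9, "y": -2.1, "z": 0, "roll": 0},
    {"x": -2.9, "y": -2.1, "z": 0, "roll": 0},
    {"x": -2.9, "y": -2.1, "z": 0, "roll": 0},
    {"x": -2.9, "y": -2.1, "z": 0, "roll": 0},
    {"x": -2.9, "y": -2.1, "z": 0, "roll": 0},
    {"x": -2.9, "y": -2.1, "z": 0, "roll": 0},
  ],
  fingers=0,
  grip_force=60,
)

```text
time_s: 1.92
eef_pos: [376.8, 379.0, 239.6]
tcp_rot: [0.517, 3.098, 0.001]
wrist_force: [0.8, -0.3, 1.0]
finger_gap: 0.502
grasp_force: 0.0
```

Call:
send_rows(
  commands=[
    {"x": -2.9, "y": -2.1, "z": 0, "roll": 0},
    {"x": -2.9, "y": -2.1, "z": 0, "roll": 0},
    {"x": -2.9, "y": -2.1, "z": 0, "roll": 0},
    {"x": -2.9, "y": -2.1, "z": 0, "roll": 0},
    {"x": 0, "y": 0, "z": 0, "roll": -6.2},
    {"x": 0, "y": 0, "z": 0, "roll": -6.2},
    {"x": 0, "y": 0, "z": 0, "roll": -6.2},
    {"x": 0, "y": 0, "z": 0, "roll": -6.2},
  ],
)

```text
time_s: 2.58
eef_pos: [458.6, 263.2, 239.5]
tcp_rot: [-0.168, 3.137, 0.0]
wrist_force: [-0.2, 0.6, -0.1]
finger_gap: 0.497
grasp_force: 0.0
```

Call:
send_rows(
  commands=[
    {"x": 0.07, "y": -3.8, "z": 0, "roll": 0},
    {"x": 0.07, "y": -3.8, "z": 0, "roll": 0},
    {"x": 0.07, "y": -3.8, "z": 0, "roll": 0},
    {"x": 0.07, "y": -3.8, "z": 0, "roll": 0},
    {"x": 0.07, "y": -3.8, "z": 0, "roll": 0},
    {"x": 0.07, "y": -3.8, "z": 0, "roll": 0},
    {"x": 0.07, "y": -3.8, "z": 0, "roll": 0},
    {"x": 0.07, "y": -3.8, "z": 0, "roll": 0},
  ],
)

```text
time_s: 3.25
eef_pos: [483.7, -41.3, 239.7]
tcp_rot: [-0.161, 3.137, -0.0]
wrist_force: [0.7, -0.3, -0.1]
finger_gap: 0.5
grasp_force: 0.0
```

Call:
send_rows(
  commands=[
    {"x": 0.07, "y": -3.8, "z": 0, "roll": 0},
    {"x": 0.07, "y": -3.8, "z": 0, "roll": 0},
    {"x": 0.07, "y": -3.8, "z": 0, "roll": 0},
    {"x": 0.07, "y": -3.8, "z": 0, "roll": 0},
    {"x": 0, "y": 0, "z": 0, "roll": 0},
    {"x": 0, "y": 0, "z": 0, "roll": 0},
  ],
)

```text
time_s: 3.75
eef_pos: [496.1, -194.0, 239.2]
tcp_rot: [0.152, -3.138, 0.001]
wrist_force: [0.1, 1.1, -1.3]
finger_gap: 0.499
grasp_force: 0.0
```

```bash
python3 - <<'E'
from seg import *
o=ctrl.observe(); s=snapshot("wrist"); cv2.imwrite("pics/w1.png",s["image"]); print(o["eef_pos"],o["tcp_rot"],o["qpos"]); print(s["K"],s["hand_eye"])
E
```

```text
[ 496.05274659 -193.95712214  239.22841886] [ 1.51722069e-01 -3.13785343e+00  1.02966923e-03] [ 0.3647996   0.26082419 -0.05058634  1.85668293  0.01601055  1.02429601
  1.97502786]
[[309.70691629   0.         320.38717852]
 [  0.         309.70691629 198.30207743]
 [  0.           0.           1.        ]] [[-1.08780600e-04 -9.61033064e-01 -2.76433425e-01  7.02890070e+01]
 [ 9.99999971e-01 -4.50959765e-05 -2.36736468e-04  9.34601104e-01]
 [ 2.15045538e-04 -2.76433443e-01  9.61033041e-01 -1.35628432e+02]
 [ 0.00000000e+00  0.00000000e+00  0.00000000e+00  1.00000000e+00]]
```

View pics/w1.png

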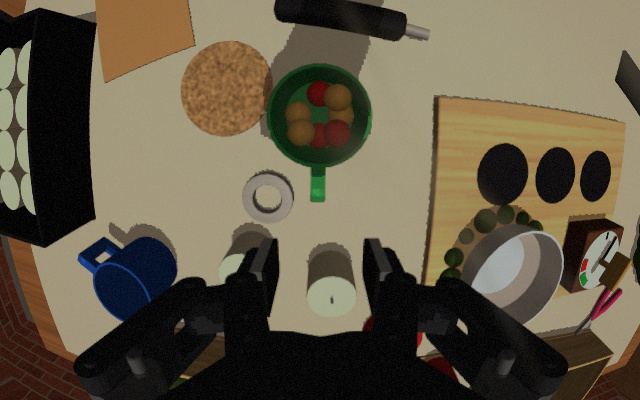

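```bash
cat >> h.py <<'E'
def wray(o,s,uv):
    K=np.asarray(s["K"]);H=np.asarray(s["hand_eye"]); a=(np.asarray(uv,float)-K[:2,2])/K[0,0]; r=np.linalg.norm(a)
    d=np.r_[a/r*np.sin(r),np.cos(r)] if r>0 else np.array([0,0,1.]); R=toolyaw(o)
    return R@H[:3,3]+o["eef_pos"], R@H[:3,:3]@d
def wplane(o,s,uv,z):
    c,d=wray(o,s,uv); return (c+d*(z-c[2])/d[2])[:2]
def wproj(o,s,X):
    K=np.asarray(s["K"]);H=np.asarray(s["hand_eye"]);R=toolyaw(o)
    c=np.linalg.inv(H)@np.r_[R.T@(np.asarray(X)-o["eef_pos"]),1]; c=c[:3]; th=np.arctan2(np.hypot(c[0],c[1]),c[2])
    return K[:2,2]+K[0,0]*th*c[:2]/np.hypot(c[0],c[1])
E
python3 - <<'E'
from seg import *
o=ctrl.observe(); s=snapshot("wrist")
for n,uv,z in(("cuprim",(320,116),95),("barout",(318,203),88),("barin",(318,178),88),("mat",(227,88),4),("cA",(332,299),72),("p2",(503,174),22),("p1",(555,175),22),("bowl",(519,274),90),("coil",(268,197),10)): print(n,wplane(o,s,uv,z).round(1))
E
```

```text
cuprim [ 430.3 -197.6]
barout [ 513.3 -191.3]
barin [ 488.7 -193.7]
mat [ 405.4 -313.4]
cA [ 633.4 -163.2]
p2 [470.2  48. ]
p1 [458.6 146.3]
bowl [580.8  66.7]
coil [ 535.4 -251.8]
```

Call:
send_rows(
  commands=[
    {"x": -0.6, "y": 0.1, "z": 3.5, "roll": 0},
    {"x": 0, "y": 0, "z": 3.5, "roll": 0},
    {"x": 0, "y": 0, "z": 3.5, "roll": 0},
    {"x": 0, "y": 0, "z": 3.5, "roll": 0},
    {"x": 0, "y": 0, "z": 3.0, "roll": 0},
    {"x": 0, "y": 0, "z": 2.4, "roll": 0},
    {"x": 0, "y": 0, "z": 0, "roll": 0},
  ],
)

```text
time_s: 4.43
eef_pos: [498.9, -185.7, 40.8]
tcp_rot: [0.165, -3.129, -0.007]
wrist_force: [-0.6, 0.2, -0.5]
finger_gap: 0.499
grasp_force: 0.0
```

Call:
send_rows(
  commands=[
    {"x": 0, "y": 0, "z": 0, "roll": 0},
    {"x": 0, "y": 0, "z": 0, "roll": 0},
    {"x": 0, "y": 0, "z": 0, "roll": 0},
    {"x": 0, "y": 0, "z": 0, "roll": 0},
    {"x": 0, "y": 0, "z": 0, "roll": 0},
    {"x": 0, "y": 0, "z": 0, "roll": 0},
    {"x": 0, "y": 0, "z": 0, "roll": 0},
  ],
  fingers=-1,
  grip_force=120,
)

```text
time_s: 5.02
eef_pos: [504.2, -189.5, 47.2]
tcp_rot: [-0.16, 3.134, -0.001]
wrist_force: [0.3, 1.4, 7.9]
finger_gap: 0.149
grasp_force: 117.5
```

Call:
send_rows(
  commands=[
    {"x": 0, "y": 0, "z": -1, "roll": 0},
    {"x": 0, "y": 0, "z": -2, "roll": 0},
    {"x": 0, "y": 0, "z": -3, "roll": 0},
    {"x": 0, "y": 0, "z": -3, "roll": 0},
    {"x": 0, "y": 0, "z": -3, "roll": 0},
    {"x": 0, "y": 0, "z": -2, "roll": 0},
    {"x": 0, "y": 0, "z": 0, "roll": 0},
  ],
)

```text
time_s: 5.6
eef_pos: [505.1, -190.7, 190.8]
tcp_rot: [-0.159, 3.129, -0.005]
wrist_force: [0.6, -0.2, -1.5]
finger_gap: 0.148
grasp_force: 117.7
```

```bash
python3 - <<'E'
from seg import *
o=ctrl.observe(); s=snapshot("scene"); w=snapshot("wrist"); print(o["eef_pos"],o["wrist_force"],o["finger_gap"],o["qpos"])
a=cv2.resize(s["image"][120:320,160:460],None,fx=1.3,fy=1.3); b=w["image"][50:310,120:530]
cv2.imwrite("pics/lift.png",np.hstack([a,b]))
E
```

```text
[ 505.0844657  -190.74393849  190.75953681] [ 0.5750433  -0.15074039 -1.52408318] 0.1483065038910326 [ 0.3565851   0.32469326 -0.05467118  1.89349403  0.02254761  0.91514429
  1.96359485]
```

View pics/lift.png

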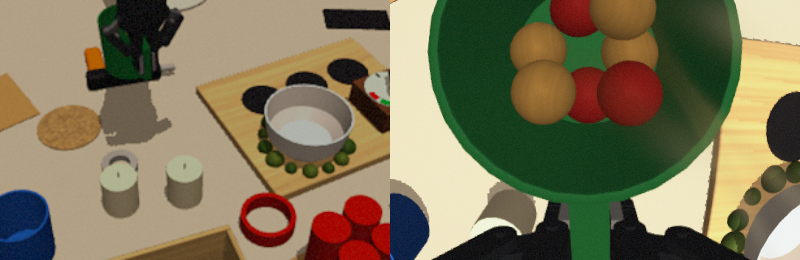

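The cup is held level in the gripper with about seven baubles in it. Next I'll refine the bowl position.

```bash
python3 - <<'E'
from seg import *
s=snapshot("top"); s2=snapshot("scene")
rim=cyl(78,78,90,90)
a=np.array([226,137,296,204.]);b=np.array([364,185,433,246.])
f=lambda q: np.r_[(rect(s,rim+np.r_[q,0])-a)[:3],(rect(s2,rim+np.r_[q,0])-b)[:3]]
r=least_squares(f,[595,68.]); print(r.x,r.fun.round(1))
for v,k in((s,a),(s2,b)):
    g=lambda q:(rect(v,rim+np.r_[q,0])-k)[:3]; r=least_squares(g,[595,68.]);print(r.x,r.fun.round(1))
o=ctrl.observe();print(np.degrees(np.arctan2(*toolyaw(o)[[1,0],1])))
E
```

```text
[598.36912604  71.36303153] [-1.1 -2.1 -1.6 -1.9 -1.2 -1.3]
[593.15082873  68.47451574] [ 0.2  0.  -0.2]
[603.08589203  72.92282692] [-0.4 -0.1  0.4]
95.83895405428181
```

Call:
send_rows(
  commands=[
    {"x": 0, "y": 0, "z": -0.4, "roll": 4},
    {"x": 0, "y": 0, "z": -0.4, "roll": 6.5},
    {"x": 0, "y": 0, "z": -0.4, "roll": 6.5},
    {"x": 0, "y": 0, "z": -0.4, "roll": 6.5},
    {"x": 0, "y": 0, "z": -0.4, "roll": 6.5},
    {"x": 0, "y": 0, "z": -0.4, "roll": 6.5},
    {"x": 0, "y": 0, "z": -0.4, "roll": 6.5},
    {"x": 0, "y": 0, "z": 0, "roll": 6.5},
  ],
)

```text
time_s: 6.47
eef_pos: [501.5, -189.3, 212.0]
tcp_rot: [-1.175, -2.911, 0.001]
wrist_force: [-0.2, -0.5, -3.6]
finger_gap: 0.149
grasp_force: 117.7
```

Call:
send_rows(
  commands=[
    {"x": 0, "y": 0, "z": 0, "roll": 6.5},
    {"x": 0, "y": 0, "z": 0, "roll": 6.5},
    {"x": 0, "y": 0, "z": 0, "roll": 6.5},
    {"x": 0, "y": 0, "z": 0, "roll": 6.5},
    {"x": 0, "y": 0, "z": 0, "roll": 6.5},
    {"x": 0, "y": 0, "z": 0, "roll": 6.5},
    {"x": 0, "y": 0, "z": 0, "roll": 6.5},
    {"x": 0, "y": 0, "z": 0, "roll": 0.8},
  ],
)

```text
time_s: 7.13
eef_pos: [501.0, -189.1, 211.3]
tcp_rot: [-2.223, -2.215, 0.004]
wrist_force: [0.2, -0.2, -2.5]
finger_gap: 0.146
grasp_force: 117.7
```

Call:
send_rows(
  commands=[
    {"x": 1.5, "y": 0.6, "z": 0, "roll": 0},
    {"x": 3, "y": 1.3, "z": 0, "roll": 0},
    {"x": 3, "y": 1.3, "z": 0, "roll": 0},
    {"x": 3, "y": 1.3, "z": 0, "roll": 0},
    {"x": 3, "y": 1.3, "z": 0, "roll": 0},
    {"x": 3, "y": 1.3, "z": 0, "roll": 0},
    {"x": 3, "y": 1.3, "z": 0, "roll": 0},
    {"x": 1.1, "y": 0.7, "z": 0, "roll": 0},
  ],
)

```text
time_s: 7.8
eef_pos: [593.3, 23.2, 211.7]
tcp_rot: [-2.207, -2.23, -0.001]
wrist_force: [-0.5, 0.6, -2.1]
finger_gap: 0.146
grasp_force: 117.7
```

```bash
python3 - <<'E'
from seg import *
o=ctrl.observe();print(o["eef_pos"],np.degrees(np.arctan2(*toolyaw(o)[[1,0],1])),o["qpos"],o["wrist_force"])
E
```

```text
[593.31526585  23.15818995 211.66000261] 0.5874739235964935 [-0.18562598  0.39737124  0.13211458  1.73872964 -0.06372193  1.01156469
 -0.0195025 ] [-0.4515345   0.62529687 -2.11535652]
```

Now I'll lower the grip force over the bowl and see whether the cup swings.

Call:
send_rows(
  commands=[
    {"x": 0, "y": 0, "z": 0, "roll": 0},
    {"x": 0, "y": 0, "z": 0, "roll": 0},
    {"x": 0, "y": 0, "z": 0, "roll": 0},
    {"x": 0, "y": 0, "z": 0, "roll": 0},
    {"x": 0, "y": 0, "z": 0, "roll": 0},
    {"x": 0, "y": 0, "z": 0, "roll": 0},
    {"x": 0, "y": 0, "z": 0, "roll": 0},
    {"x": 0, "y": 0, "z": 0, "roll": 0},
  ],
  grip_force=20,
)

```text
time_s: 8.47
eef_pos: [593.1, 16.1, 213.4]
tcp_rot: [2.221, 2.222, 0.0]
wrist_force: [-0.2, 0.3, -2.9]
finger_gap: 0.15
grasp_force: 117.8
```

```bash
python3 - <<'E'
from seg import *
s=snapshot("scene"); w=snapshot("wrist")
a=cv2.resize(s["image"][90:290,270:500],None,fx=1.6,fy=1.6); b=cv2.resize(w["image"],(420,262)); b=cv2.copyMakeBorder(b,0,a.shape[0]-262,0,0,cv2.BORDER_CONSTANT)
cv2.imwrite("pics/sag.png",np.hstack([a,b]))
E
```

```text
(no output)
```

View pics/sag.png

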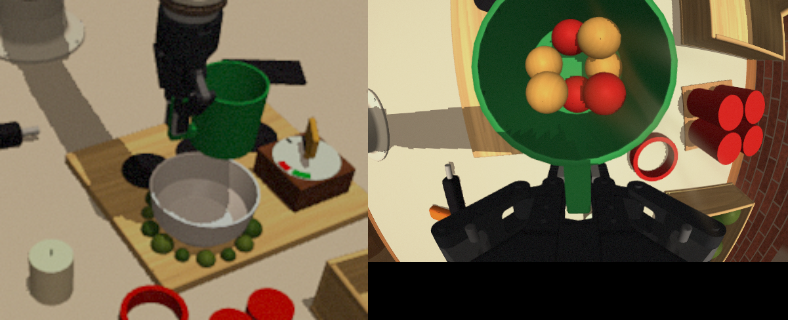

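The cup is still upright over the bowl and the force reading still says 118 N. I'll send the finger command together with the lower force.

Call:
send_rows(
  commands=[
    {"x": 0, "y": 0, "z": 0, "roll": 0},
    {"x": 0, "y": 0, "z": 0, "roll": 0},
    {"x": 0, "y": 0, "z": 0, "roll": 0},
    {"x": 0, "y": 0, "z": 0, "roll": 0},
    {"x": 0, "y": 0, "z": 0, "roll": 0},
    {"x": 0, "y": 0, "z": 0, "roll": 0},
  ],
  fingers=-1,
  grip_force=20,
)

```text
time_s: 9.07
eef_pos: [593.2, 16.7, 213.3]
tcp_rot: [-2.22, -2.222, -0.0]
wrist_force: [0.0, -0.2, -1.9]
finger_gap: 0.148
grasp_force: 117.7
```

Call:
send_rows(
  commands=[
    {"x": 0, "y": 0, "z": 0, "roll": 0},
    {"x": 0, "y": 0, "z": 0, "roll": 0},
    {"x": 0, "y": 0, "z": 0, "roll": 0},
    {"x": 0, "y": 0, "z": 0, "roll": 0},
  ],
  fingers=-0.71,
  grip_force=20,
)

```text
time_s: 9.4
eef_pos: [593.2, 16.6, 213.3]
tcp_rot: [-2.221, -2.222, -0.0]
wrist_force: [0.3, -0.7, -2.3]
finger_gap: 0.148
grasp_force: 96.7
```

Call:
send_rows(
  commands=[
    {"x": 0, "y": 0, "z": 0, "roll": 0},
    {"x": 0, "y": 0, "z": 0, "roll": 0},
    {"x": 0, "y": 0, "z": 0, "roll": 0},
    {"x": 0, "y": 0, "z": 0, "roll": 0},
  ],
  fingers=-0.7,
)

```text
time_s: 9.73
eef_pos: [593.2, 16.6, 213.3]
tcp_rot: [-2.22, -2.222, -0.0]
wrist_force: [0.2, 0.3, -1.9]
finger_gap: 0.157
grasp_force: 72.2
```

Call:
send_rows(
  commands=[
    {"x": 0, "y": 0, "z": 0, "roll": 0},
    {"x": 0, "y": 0, "z": 0, "roll": 0},
    {"x": 0, "y": 0, "z": 0, "roll": 0},
    {"x": 0, "y": 0, "z": 0, "roll": 0},
  ],
  fingers=-0.69,
)

```text
time_s: 10.07
eef_pos: [593.2, 16.6, 213.3]
tcp_rot: [-2.221, -2.222, -0.0]
wrist_force: [-0.3, -0.0, -2.1]
finger_gap: 0.156
grasp_force: 48.8
```

Call:
send_rows(
  commands=[
    {"x": 0, "y": 0, "z": 0, "roll": 0},
    {"x": 0, "y": 0, "z": 0, "roll": 0},
    {"x": 0, "y": 0, "z": 0, "roll": 0},
    {"x": 0, "y": 0, "z": 0, "roll": 0},
  ],
  fingers=-0.685,
)

```text
time_s: 10.4
eef_pos: [593.2, 16.6, 213.3]
tcp_rot: [-2.22, -2.222, -0.0]
wrist_force: [-0.6, -0.1, -2.5]
finger_gap: 0.157
grasp_force: 38.2
```

Call:
send_rows(
  commands=[
    {"x": 0, "y": 0, "z": 0, "roll": 0},
    {"x": 0, "y": 0, "z": 0, "roll": 0},
    {"x": 0, "y": 0, "z": 0, "roll": 0},
    {"x": 0, "y": 0, "z": 0, "roll": 0},
  ],
  fingers=-0.678,
)

```text
time_s: 10.73
eef_pos: [593.2, 16.6, 213.3]
tcp_rot: [-2.22, -2.222, 0.0]
wrist_force: [-0.1, -0.3, -2.4]
finger_gap: 0.162
grasp_force: 14.7
```

```bash
cat >> seg.py <<'E'
def cupstate(tag=None):
    w=snapshot("wrist"); hsv=cv2.cvtColor(w["image"],cv2.COLOR_BGR2HSV)
    g=(hsv[...,0]>55)&(hsv[...,0]<90)&(hsv[...,1]>120); g[:,:120]=0; g[:,540:]=0
    c=comps(g,300); c.sort(key=lambda t:-t[0][4]); print([(list(map(int,t[0])),t[1].round(0).tolist()) for t in c[:2]])
    return w
E
python3 -c "
from seg import *
cupstate()"
```

```text
[([164, 0, 313, 326, 40089], [294.0, 133.0]), ([296, 81, 44, 41, 1174], [317.0, 101.0])]
```

Call:
send_rows(
  commands=[
    {"x": 0, "y": 0, "z": 0, "roll": 0},
    {"x": 0, "y": 0, "z": 0, "roll": 0},
    {"x": 0, "y": 0, "z": 0, "roll": 0},
    {"x": 0, "y": 0, "z": 0, "roll": 0},
  ],
  fingers=-0.675,
)

```text
time_s: 11.12
eef_pos: [593.1, 16.5, 213.2]
tcp_rot: [-2.22, -2.222, 0.0]
wrist_force: [0.2, -0.9, -2.1]
finger_gap: 0.164
grasp_force: 5.5
```

```bash
python3 -c "
from seg import *
cupstate()"
```

```text
[([238, 107, 152, 220, 19754], [314.0, 193.0])]
```

```bash
python3 - <<'E'
from seg import *
s=snapshot("scene"); w=snapshot("wrist")
a=cv2.resize(s["image"][90:290,270:500],None,fx=1.6,fy=1.6); b=cv2.resize(w["image"],(420,262)); b=cv2.copyMakeBorder(b,0,a.shape[0]-262,0,0,cv2.BORDER_CONSTANT)
cv2.imwrite("pics/sag2.png",np.hstack([a,b])); print(ctrl.observe()["wrist_force"])
E
```

```text
[-0.29524168  0.0949939  -1.87188337]
```

View pics/sag2.png

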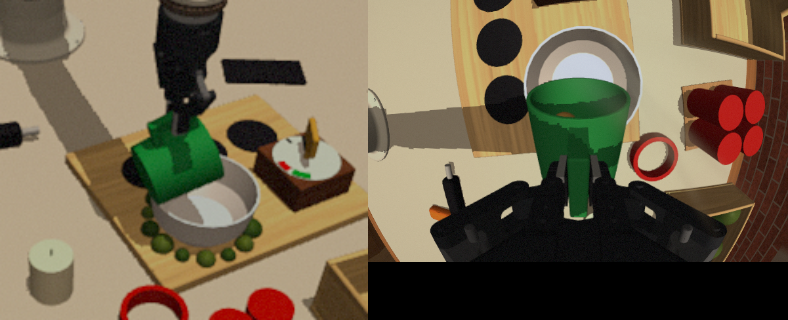

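The cup has swung to about 70° with its mouth over the bowl. I'll tighten a little, hook the foot behind the near rim and push forward to tip it further.

Call:
send_rows(
  commands=[
    {"x": 0, "y": 0, "z": 0, "roll": 0},
    {"x": 0, "y": 0, "z": -0.5, "roll": 0},
    {"x": 0, "y": 0, "z": -0.5, "roll": 0},
    {"x": -1.5, "y": 0.1, "z": 0, "roll": 0},
    {"x": -1.5, "y": 0.1, "z": 0, "roll": 0},
    {"x": -1.4, "y": 0.1, "z": 0, "roll": 0},
    {"x": 0, "y": 0, "z": 1.2, "roll": 0},
    {"x": 0, "y": 0, "z": 1.2, "roll": 0},
  ],
  fingers=-0.678,
)

```text
time_s: 11.93
eef_pos: [597.1, -28.1, 199.6]
tcp_rot: [2.222, 2.219, 0.003]
wrist_force: [0.5, 0.6, -2.7]
finger_gap: 0.164
grasp_force: 6.5
```

Call:
send_rows(
  commands=[
    {"x": 1, "y": 0, "z": 0, "roll": 0},
    {"x": 1, "y": 0, "z": 0, "roll": 0},
    {"x": 1, "y": 0, "z": 0, "roll": 0},
    {"x": 1, "y": 0, "z": 0, "roll": 0},
    {"x": 1, "y": 0, "z": 0.1, "roll": 0},
    {"x": 1, "y": 0, "z": 0.1, "roll": 0},
  ],
)

```text
time_s: 12.43
eef_pos: [595.9, 34.8, 197.2]
tcp_rot: [-2.218, -2.224, -0.0]
wrist_force: [-0.1, -0.4, -0.6]
finger_gap: 0.165
grasp_force: 7.1
```

```bash
python3 - <<'E'
from seg import *
cupstate(); o=ctrl.observe(); print(o["eef_pos"],o["wrist_force"],o["grasp_force"])
E
```

```text
[([247, 161, 144, 176, 13457], [316.0, 233.0])]
[595.78406161  37.60267789 196.96441059] [-0.45631065  2.86328343 -1.37209372] 7.140817227191292
```

Call:
send_rows(
  commands=[
    {"x": 1, "y": 0, "z": 0.3, "roll": 0},
    {"x": 1, "y": 0, "z": 0.4, "roll": 0},
    {"x": 1, "y": 0, "z": 0.5, "roll": 0},
    {"x": 0.8, "y": 0, "z": 0.5, "roll": 0},
    {"x": 0.5, "y": 0, "z": 0.5, "roll": 0},
    {"x": 0, "y": 0, "z": 0, "roll": 0},
  ],
)

```text
time_s: 12.98
eef_pos: [595.7, 78.4, 174.1]
tcp_rot: [-2.216, -2.224, -0.001]
wrist_force: [-0.1, 1.8, 1.8]
finger_gap: 0.164
grasp_force: 7.7
```

```bash
python3 - <<'E'
from seg import *
w=cupstate(); o=ctrl.observe(); print(o["eef_pos"],o["wrist_force"],o["grasp_force"])
s=snapshot("scene")
a=cv2.resize(s["image"][90:290,270:500],None,fx=1.6,fy=1.6); b=cv2.resize(w["image"],(420,262)); b=cv2.copyMakeBorder(b,0,a.shape[0]-262,0,0,cv2.BORDER_CONSTANT)
cv2.imwrite("pics/sag3.png",np.hstack([a,b]))
E
```

```text
[([252, 211, 138, 126, 9150], [321.0, 255.0]), ([316, 0, 32, 26, 427], [331.0, 11.0])]
[595.99677867  77.60591444 174.75679859] [0.76578183 3.52749298 1.50697065] 7.783398876199499
```

View pics/sag3.png

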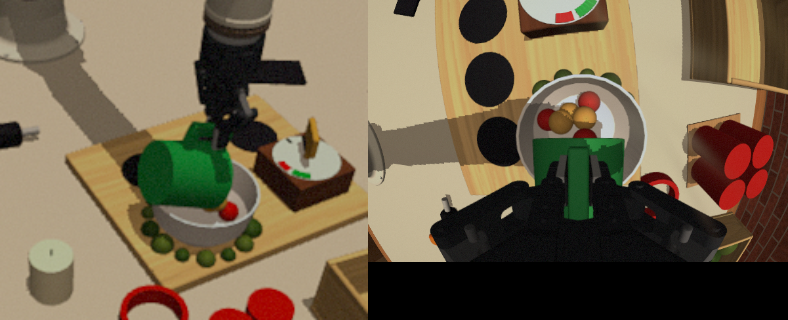

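Baubles are lying in the bowl and the cup is past horizontal. I'll hold that tilt firmly, raise it slowly and check what is left.

Call:
send_rows(
  commands=[
    {"x": 0, "y": 0, "z": 0, "roll": 0},
    {"x": 0, "y": 0, "z": 0, "roll": 0},
    {"x": 0, "y": 0, "z": -0.5, "roll": 0},
    {"x": 0, "y": 0, "z": -1, "roll": 0},
    {"x": 0, "y": 0, "z": -1, "roll": 0},
    {"x": 0, "y": 0, "z": -1, "roll": 0},
    {"x": 0, "y": 0, "z": -1, "roll": 0},
    {"x": 0, "y": 0, "z": -1, "roll": 0},
  ],
  fingers=-0.71,
  grip_force=100,
)

```text
time_s: 13.75
eef_pos: [596.4, 75.2, 231.9]
tcp_rot: [2.221, 2.221, 0.001]
wrist_force: [0.4, 0.9, -1.5]
finger_gap: 0.156
grasp_force: 44.2
```

Call:
send_rows(
  commands=[
    {"x": 0, "y": 0, "z": -1.5, "roll": 0},
    {"x": 0, "y": 0, "z": -1.5, "roll": 0},
    {"x": -1, "y": 0, "z": -1.5, "roll": 0},
    {"x": -1, "y": 0, "z": -1.5, "roll": 0},
    {"x": 0, "y": 0, "z": 0, "roll": 0},
    {"x": 0, "y": 0, "z": 0, "roll": 0},
    {"x": 0, "y": 0, "z": 0, "roll": 0},
  ],
)

```text
time_s: 14.33
eef_pos: [595.7, 56.3, 289.8]
tcp_rot: [-2.22, -2.222, 0.0]
wrist_force: [0.4, -0.1, -1.5]
finger_gap: 0.156
grasp_force: 44.2
```

```bash
python3 - <<'E'
from seg import *
w=cupstate(); o=ctrl.observe(); print(o["eef_pos"],o["wrist_force"],o["grasp_force"])
s=snapshot("scene")
a=cv2.resize(s["image"][60:290,270:500],None,fx=1.6,fy=1.6); b=cv2.resize(w["image"][40:330,160:480],None,fx=1.26,fy=1.26);b=cv2.copyMakeBorder(b,0,max(0,a.shape[0]-b.shape[0]),0,0,cv2.BORDER_CONSTANT)
cv2.imwrite("pics/sag4.png",np.hstack([a,b[:a.shape[0]]]))
E
```

```text
[([251, 210, 139, 127, 9268], [320.0, 254.0])]
[595.41881578  56.50571187 289.26264681] [ 0.34319032 -0.14731785 -1.9665868 ] 44.17175034061074
```

View pics/sag4.png

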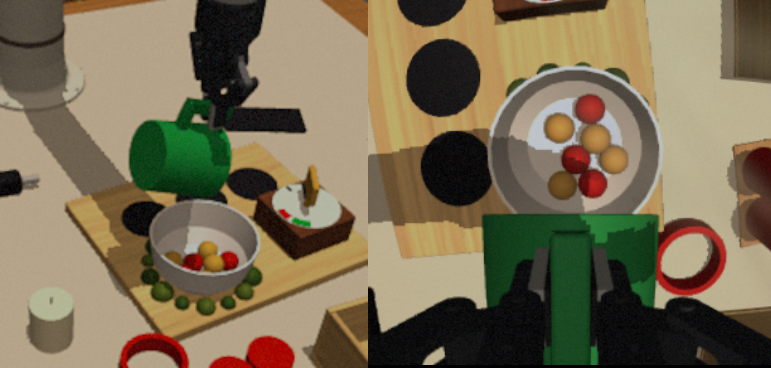

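Seven baubles (4 gold, 3 red) lie in the bowl, matching the seven I counted in the cup. To bring the cup upright I'll hook its bottom on the inside of the near rim and pull back.

Call:
send_rows(
  commands=[
    {"x": 0, "y": 0, "z": 0, "roll": 0},
    {"x": 0, "y": 0, "z": 0, "roll": 0},
    {"x": 1, "y": 0, "z": 1, "roll": 0},
    {"x": 1, "y": 0, "z": 2, "roll": 0},
    {"x": 1, "y": 0, "z": 2, "roll": 0},
    {"x": 0, "y": 0, "z": 2, "roll": 0},
    {"x": 0, "y": 0, "z": 1, "roll": 0},
    {"x": 0, "y": 0, "z": 0, "roll": 0},
  ],
  fingers=-0.677,
)

```text
time_s: 15.1
eef_pos: [593.8, 86.0, 206.7]
tcp_rot: [-2.217, -2.221, 0.008]
wrist_force: [-0.7, -0.0, -1.6]
finger_gap: 0.162
grasp_force: 10.6
```

```bash
python3 - <<'E'
from seg import *
w=cupstate(); o=ctrl.observe(); print(o["eef_pos"],o["wrist_force"],o["grasp_force"])
E
```

```text
[([251, 210, 139, 127, 9339], [320.0, 254.0]), ([319, 16, 29, 27, 367], [333.0, 29.0])]
[595.0335692   85.61930208 208.61805573] [-0.2082615  -0.51290036 -1.15645487] 10.57819464826025
```

Call:
send_rows(
  commands=[
    {"x": 0, "y": 0, "z": 1.3, "roll": 0},
    {"x": 0, "y": 0, "z": 1.3, "roll": 0},
    {"x": -1.6, "y": 0, "z": -0.4, "roll": 0},
    {"x": -1.6, "y": 0, "z": -0.4, "roll": 0},
    {"x": -1, "y": 0, "z": -0.4, "roll": 0},
    {"x": -1, "y": 0, "z": -0.4, "roll": 0},
    {"x": 0, "y": 0, "z": 0, "roll": 0},
  ],
)

```text
time_s: 15.73
eef_pos: [597.6, 30.3, 202.4]
tcp_rot: [2.223, 2.216, 0.003]
wrist_force: [-0.5, -1.5, -1.0]
finger_gap: 0.16
grasp_force: 10.5
```

```bash
python3 - <<'E'
from seg import *
w=cupstate(); o=ctrl.observe(); print(o["eef_pos"],o["wrist_force"],o["grasp_force"])
E
```

```text
[([251, 205, 140, 133, 9978], [320.0, 251.0])]
[597.18800761  32.12842209 201.79618175] [-0.39357643  0.27830111 -1.0018017 ] 10.444709009025246
```

Call:
send_rows(
  commands=[
    {"x": 1, "y": 0, "z": 0, "roll": 0},
    {"x": 1, "y": 0, "z": 0, "roll": 0},
    {"x": 0, "y": 0, "z": 0, "roll": 0},
    {"x": 0, "y": 0, "z": 0, "roll": 0},
    {"x": 0, "y": 0, "z": 0, "roll": 0},
  ],
  fingers=-0.675,
)

```text
time_s: 16.2
eef_pos: [595.9, 54.7, 200.0]
tcp_rot: [-2.218, -2.224, 0.001]
wrist_force: [-0.4, -0.1, -1.4]
finger_gap: 0.165
grasp_force: 5.9
```

```bash
python3 - <<'E'
from seg import *
w=cupstate(); o=ctrl.observe(); print(o["eef_pos"],o["wrist_force"],o["grasp_force"])
E
```

```text
[([249, 180, 142, 157, 12727], [319.0, 238.0])]
[596.00621069  54.00413912 200.05692035] [ 0.17242053 -0.82979502 -2.63369697] 5.895517735043541
```

Call:
send_rows(
  commands=[
    {"x": 0, "y": 0, "z": 0, "roll": 0},
    {"x": 0, "y": 0, "z": 0, "roll": 0},
    {"x": 0, "y": 0, "z": 0, "roll": 0},
  ],
  fingers=-0.6742,
)

```text
time_s: 16.5
eef_pos: [596.1, 53.2, 200.2]
tcp_rot: [2.221, 2.222, -0.0]
wrist_force: [-0.7, 0.3, -2.4]
finger_gap: 0.165
grasp_force: 4.2
```

```bash
python3 - <<'E'
from seg import *
w=cupstate(); o=ctrl.observe(); print(o["eef_pos"],o["wrist_force"],o["grasp_force"])
E
```

```text
[([247, 167, 144, 170, 13998], [317.0, 232.0])]
[596.1497931   53.27672834 200.27729281] [-0.07441896 -0.10056658 -2.0038607 ] 4.128396474116016
```

Call:
send_rows(
  commands=[
    {"x": 0, "y": 0, "z": 0, "roll": 0},
    {"x": 1, "y": 0, "z": 0, "roll": 0},
    {"x": 1, "y": 0, "z": 0, "roll": 0},
    {"x": 0, "y": 0, "z": 0.7, "roll": 0},
    {"x": 0, "y": 0, "z": 0.8, "roll": 0},
    {"x": -1, "y": 0, "z": 0, "roll": 0},
    {"x": -1, "y": 0, "z": -0.2, "roll": 0},
    {"x": -1, "y": 0, "z": -0.3, "roll": 0},
  ],
  fingers=-0.676,
)

```text
time_s: 17.22
eef_pos: [595.7, 41.6, 189.8]
tcp_rot: [-2.221, -2.221, 0.003]
wrist_force: [0.7, 0.4, -1.9]
finger_gap: 0.166
grasp_force: 4.3
```

```bash
python3 - <<'E'
from seg import *
w=cupstate(); o=ctrl.observe(); print(o["eef_pos"],o["wrist_force"],o["grasp_force"])
E
```

```text
[([242, 119, 158, 213, 18949], [316.0, 200.0])]
[596.54232692  38.25321263 191.08652239] [-0.081956   -1.9214798  -0.49715797] 4.337038993835449
```

Call:
send_rows(
  commands=[
    {"x": -1.2, "y": 0, "z": -0.6, "roll": 0},
    {"x": -1.2, "y": 0, "z": -0.4, "roll": 0},
    {"x": -1.2, "y": 0, "z": -0.2, "roll": 0},
    {"x": -1.2, "y": 0, "z": 0, "roll": 0},
    {"x": -1.4, "y": 0, "z": 0.2, "roll": 0},
    {"x": -1.4, "y": 0, "z": 0.4, "roll": 0},
    {"x": -1.4, "y": 0, "z": 0.5, "roll": 0},
  ],
)

```text
time_s: 17.85
eef_pos: [596.9, -48.2, 192.2]
tcp_rot: [2.22, 2.22, 0.002]
wrist_force: [-0.3, 0.8, -0.3]
finger_gap: 0.163
grasp_force: 5.1
```

```bash
python3 - <<'E'
from seg import *
w=cupstate(); o=ctrl.observe(); print(o["eef_pos"],o["wrist_force"],o["grasp_force"])
E
```

```text
[([217, 24, 207, 264, 29227], [310.0, 131.0])]
[595.8308472  -52.32737673 190.85973429] [ 0.04282805 -3.16394919 -0.62372962] 7.490711733698845
```

Call:
send_rows(
  commands=[
    {"x": -1.2, "y": 0, "z": 0.6, "roll": 0},
    {"x": -1.2, "y": 0, "z": 0.8, "roll": 0},
    {"x": -1.1, "y": 0, "z": 0.8, "roll": 0},
    {"x": -0.9, "y": 0, "z": 0.9, "roll": 0},
    {"x": -0.7, "y": 0, "z": 0.9, "roll": 0},
    {"x": -0.4, "y": 0, "z": 0.6, "roll": 0},
    {"x": 0, "y": 0, "z": 0, "roll": 0},
  ],
)

```text
time_s: 18.48
eef_pos: [595.2, -103.0, 143.4]
tcp_rot: [-2.222, -2.219, 0.003]
wrist_force: [0.1, -0.1, -1.0]
finger_gap: 0.164
grasp_force: 6.0
```

```bash
python3 - <<'E'
from seg import *
w=cupstate(); o=ctrl.observe(); print(o["eef_pos"],o["wrist_force"],o["grasp_force"])
s=snapshot("scene")
a=cv2.resize(s["image"][90:290,230:470],None,fx=1.6,fy=1.6); b=cv2.resize(w["image"],(416,260)); b=cv2.copyMakeBorder(b,0,a.shape[0]-260,0,0,cv2.BORDER_CONSTANT)
cv2.imwrite("pics/up.png",np.hstack([a,b]))
E
```

```text
[([173, 0, 297, 310, 56495], [311.0, 114.0])]
[ 595.34956898 -101.80610587  143.967046  ] [ 0.07724621 -0.97740917 -1.11527923] 5.665546813979745
```

View pics/up.png

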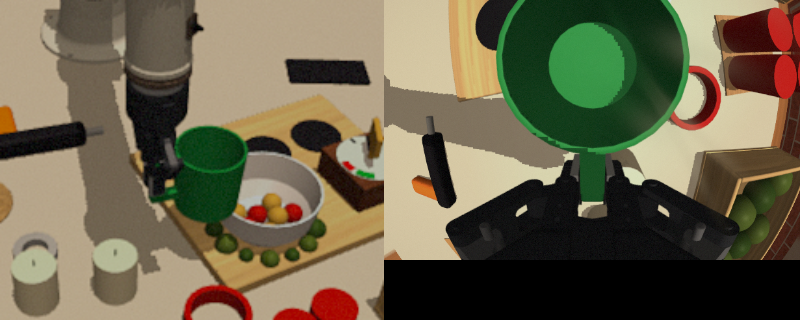

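The wrist view shows the cup empty and nearly upright. I'll grip it hard and carry it to the mat.

Call:
send_rows(
  commands=[
    {"x": 0, "y": 0, "z": 0, "roll": 0},
    {"x": 0, "y": 0, "z": 0, "roll": 0},
    {"x": 0, "y": 0, "z": -1.5, "roll": 0},
    {"x": 0, "y": 0, "z": -3, "roll": 0},
    {"x": -1.5, "y": -1, "z": 0, "roll": 0},
    {"x": -3, "y": -2, "z": 0, "roll": 0},
    {"x": -3, "y": -2, "z": 0, "roll": 0},
    {"x": -3, "y": -2, "z": 0, "roll": 0},
  ],
  fingers=-0.72,
  grip_force=120,
)

```text
time_s: 19.25
eef_pos: [526.0, -206.3, 190.8]
tcp_rot: [2.217, 2.225, 0.001]
wrist_force: [0.4, -0.8, -1.7]
finger_gap: 0.15
grasp_force: 60.2
```

Call:
send_rows(
  commands=[
    {"x": -3, "y": -2, "z": 0, "roll": 0},
    {"x": -3, "y": -2, "z": 0, "roll": 0},
    {"x": -3, "y": -2, "z": 0, "roll": 0},
    {"x": -3, "y": -2, "z": 0, "roll": 0},
    {"x": -3, "y": -2, "z": 0, "roll": 0},
    {"x": -3, "y": -2, "z": 0, "roll": 0},
    {"x": 0, "y": 0, "z": 0, "roll": 0},
    {"x": 0, "y": 0, "z": 0, "roll": 0},
  ],
)

```text
time_s: 19.92
eef_pos: [404.7, -388.8, 190.7]
tcp_rot: [2.225, 2.216, -0.001]
wrist_force: [1.0, -0.4, -1.6]
finger_gap: 0.158
grasp_force: 60.2
```

```bash
python3 - <<'E'
from seg import *
o=ctrl.observe(); w=cupstate(); print(o["eef_pos"],np.degrees(np.arctan2(*toolyaw(o)[[1,0],1])),o["wrist_force"],o["grasp_force"],o["qpos"])
h=cv2.cvtColor(w["image"],cv2.COLOR_BGR2HSV)
print(delta(o,[404,-392,o["eef_pos"][2]]))
# mat via top
s=snapshot("top"); hs=cv2.cvtColor(s["image"],cv2.COLOR_BGR2HSV)
m=(hs[...,0]>10)&(hs[...,0]<22)&(hs[...,1]>110); m[:,:400]=0;m[:,475:]=0
for st,c in comps(m,300): print(st,c, onplane(s,c,4))
E
```

```text
[([173, 0, 295, 313, 55484], [310.0, 113.0])]
[ 404.67994006 -388.75223521  190.74488666] -0.23532965674809353 [ 0.98701085 -0.35292352 -1.55204136] 60.22666487842798 [ 0.48534209  0.37233277  0.28729335  1.84512811 -0.12690503  0.94123614
  0.82471847]
(array([-0.33, -0.07,  0.  ]), None)
[ 400    2   75   99 4093] [439.77815783  50.71048131] [ 907.50382447 -387.28519574]
[410 226  47  49 889] [426.2935883 255.8503937] [ 388.53402584 -300.24571148]
[458 266  17  46 434] [468.52534562 283.55299539] [ 319.63350466 -390.80426584]
[400 300  14  40 535] [406.33831776 319.77757009] [ 246.74207854 -240.46853142]
```

Call:
send_rows(
  commands=[
    {"x": -0.3, "y": 0, "z": 3, "roll": 0},
    {"x": 0, "y": 0, "z": 3, "roll": 0},
    {"x": 0, "y": 0, "z": 3, "roll": 0},
    {"x": 0, "y": 0, "z": 2, "roll": 0},
    {"x": 0, "y": 0, "z": 1, "roll": 0},
    {"x": 0, "y": 0, "z": 0.7, "roll": 0},
    {"x": 0, "y": 0, "z": 0, "roll": 0},
    {"x": 0, "y": 0, "z": 0, "roll": 0},
  ],
)

```text
time_s: 20.68
eef_pos: [407.6, -389.5, 64.0]
tcp_rot: [2.219, 2.223, 0.001]
wrist_force: [0.3, -0.4, 0.2]
finger_gap: 0.156
grasp_force: 60.2
```

Call:
send_rows(
  commands=[
    {"x": 0, "y": 0, "z": 0, "roll": 0},
    {"x": 0, "y": 0, "z": 0.3, "roll": 0},
    {"x": 0, "y": 0, "z": 0.3, "roll": 0},
    {"x": 0, "y": 0, "z": 0.3, "roll": 0},
    {"x": 0, "y": 0, "z": 0.3, "roll": 0},
    {"x": 0, "y": 0, "z": 0, "roll": 0},
  ],
  fingers=-0.677,
)

```text
time_s: 21.18
eef_pos: [407.4, -393.7, 53.6]
tcp_rot: [2.218, 2.215, -0.003]
wrist_force: [-1.8, -4.6, 8.9]
finger_gap: 0.162
grasp_force: 13.5
```

```bash
python3 - <<'E'
from seg import *
o=ctrl.observe(); w=cupstate(); print(o["eef_pos"],o["wrist_force"],o["grasp_force"])
E
```

```text
[([162, 0, 316, 315, 62763], [310.0, 117.0])]
[ 407.38489269 -393.73733378   53.59246235] [-1.78318903 -4.56431117  8.91611771] 13.465920989401639
```

Call:
send_rows(
  commands=[
    {"x": 0, "y": 0, "z": 0, "roll": 0},
    {"x": 0, "y": 0, "z": 0, "roll": 0},
    {"x": 0, "y": 0, "z": 0, "roll": 0},
  ],
  fingers=-0.674,
)

```text
time_s: 21.48
eef_pos: [407.4, -393.4, 53.5]
tcp_rot: [2.218, 2.216, -0.002]
wrist_force: [-1.3, -4.1, 7.8]
finger_gap: 0.165
grasp_force: 6.1
```

Call:
send_rows(
  commands=[
    {"x": 0, "y": 0, "z": 0, "roll": 0},
    {"x": 0, "y": 0, "z": 0, "roll": 0},
    {"x": 0, "y": 0, "z": 0, "roll": 0},
    {"x": 0, "y": 0, "z": 0, "roll": 0},
    {"x": 0, "y": 0, "z": -3, "roll": 0},
    {"x": 0, "y": 0, "z": -4, "roll": 0},
    {"x": 0, "y": 0, "z": -4, "roll": 0},
    {"x": 0, "y": 0, "z": -4, "roll": 0},
  ],
  fingers=0,
)

```text
time_s: 22.15
eef_pos: [406.0, -388.8, 202.2]
tcp_rot: [-2.219, -2.221, 0.0]
wrist_force: [1.0, -0.3, -0.4]
finger_gap: 0.501
grasp_force: 0.0
```

```bash
python3 - <<'E'
from seg import *
o=ctrl.observe(); w=snapshot("wrist"); s=snapshot("scene"); print(o["eef_pos"])
a=cv2.resize(s["image"][140:310,110:340],None,fx=1.6,fy=1.6); b=cv2.resize(w["image"],(430,269)); a=a[:269]; a=cv2.copyMakeBorder(a,0,269-a.shape[0],0,0,cv2.BORDER_CONSTANT)
cv2.imwrite("pics/mat.png",np.hstack([a,b]))
E
```

```text
[ 405.95430678 -388.77522897  202.22378606]
```

View pics/mat.png

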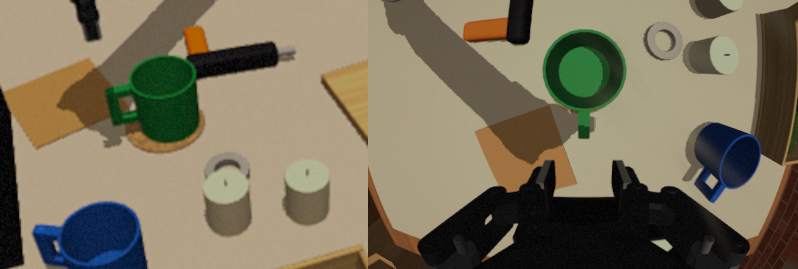

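The cup stands upright on the mat. I'll check the centring and relocate the candles.

```bash
python3 - <<'E'
from seg import *
s=snapshot("top"); hs=cv2.cvtColor(s["image"],cv2.COLOR_BGR2HSV)
g=((hs[...,0]>50)&(hs[...,0]<95)&(hs[...,1]>110)); g[:,:395]=0
for st,c in comps(g,100): print("cup",st,c.round(1))
mm=(hs[...,0]>8)&(hs[...,0]<22)&(hs[...,1]>100); mm[:,475:]=0;mm[:200]=0;mm[300:]=0;mm[:,:395]=0
for st,c in comps(mm,80): print("mat",st,c.round(1))
print("mat rim expected",rect(s,cyl(60,60,4,4)+[402.3,-320.2,0]).round(1))
r=cyl(48,48,95,95)
print("rim@(404,-317)",rect(s,r+[404,-317,0]).round(1))
d=trace(s,"cup_center")
for x in d[:2]: print(x["confidence"],x["rect"])
for x in trace(s,"candle0_mid")[:4]: print(x["confidence"],x["rect"])
s2=snapshot("scene")
print([ (round(x["confidence"],2),np.round(x["rect"])) for x in trace(s2,"cup_center")[:3]], rect(s2,cyl(44,48,4,99)+[404,-317,0]).round())
print([ (round(x["confidence"],2),np.round(x["rect"])) for x in trace(s2,"candle0_mid")[:4]])
for c in((631,-169),(614.3,-275.2)): print(rect(s2,cyl(30,30,0,70)+[*c,0]).round(),rect(s,cyl(30,30,0,70)+[*c,0]).round())
E
```

```text
cup [ 415  223   62   44 1741] [440.  244.9]
mat [410 226  48  49 402] [427.6 259.7]
mat [458 265  17  35 407] [468.  281.3]
mat rim expected [408.5 224.2 460.  275.4]
rim@(404,-317) [419.8 222.1 464.5 266.5]
0.81 [451.9, 112.2, 517.5, 161.4]
0.79 [412.7, 223.2, 478.1, 268.8]
[(0.96, array([177., 175., 233., 232.])), (0.93, array([131., 267., 202., 334.]))] [187. 173. 232. 229.]
[(0.85, array([286., 241., 313., 280.]))]
[286. 238. 314. 281.] [350. 138. 378. 172.]
[234. 245. 265. 288.] [394. 143. 425. 176.]
```

Call:
send_rows(
  commands=[
    {"x": 1.65, "y": 3, "z": 0, "roll": 0},
    {"x": 1.65, "y": 3, "z": 0, "roll": 0},
    {"x": 1.65, "y": 3, "z": 0, "roll": 0},
    {"x": 1.65, "y": 3, "z": 0, "roll": 0},
    {"x": 1.65, "y": 3, "z": 0, "roll": 0},
    {"x": 1.65, "y": 3, "z": 0, "roll": 0},
    {"x": 1.65, "y": 3, "z": 0, "roll": 0},
    {"x": 0, "y": 0, "z": 0, "roll": 0},
  ],
  fingers=1,
  grip_force=50,
)

```text
time_s: 23.22
eef_pos: [622.6, -265.6, 198.7]
tcp_rot: [-2.208, -2.231, -0.007]
wrist_force: [1.5, 1.8, 0.9]
finger_gap: 1.0
grasp_force: 0.0
```

```bash
python3 - <<'E'
from seg import *
o=ctrl.observe(); w=snapshot("wrist"); print(o["eef_pos"],np.degrees(np.arctan2(*toolyaw(o)[[1,0],1])))
print("exp B top",wproj(o,w,[614,-273,72]),"A",wproj(o,w,[631,-167,72]))
cv2.imwrite("pics/wB.png",cv2.resize(w["image"][100:340,160:560],None,fx=1.5,fy=1.5))
for x in trace(w,"candle0_mid")[:4]: print(x["confidence"],x["rect"])
E
```

```text
[ 622.58636586 -265.63631811  198.68659945] 0.6078105791533194
exp B top [310.65056073 202.11572195] A [331.79340547  80.05562821]
0.72 [301.6, 48.1, 367.9, 119.3]
0.21 [71.3, 181.2, 178.7, 293.3]
```

View pics/wB.png

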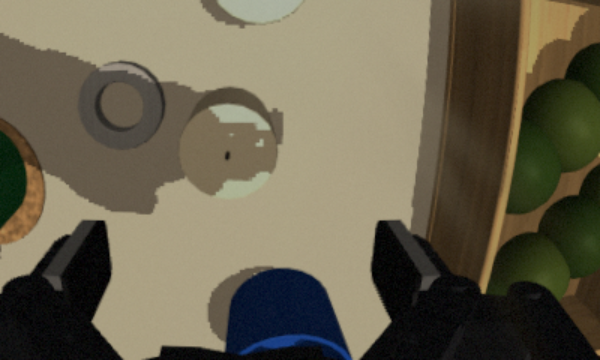

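Candle B's wick is at (311,203) in the full image, where I expected it. Descending to grasp.

Call:
send_rows(
  commands=[
    {"x": -0.75, "y": -0.8, "z": 0, "roll": 0},
    {"x": 0, "y": 0, "z": 3, "roll": 0},
    {"x": 0, "y": 0, "z": 3, "roll": 0},
    {"x": 0, "y": 0, "z": 3, "roll": 0},
    {"x": 0, "y": 0, "z": 0, "roll": 0},
    {"x": 0, "y": 0, "z": 0, "roll": 0},
  ],
)

```text
time_s: 23.82
eef_pos: [604.9, -282.8, 109.5]
tcp_rot: [-2.221, -2.216, 0.005]
wrist_force: [-0.1, 0.8, 0.3]
finger_gap: 1.0
grasp_force: 0.0
```

```bash
python3 - <<'E'
from seg import *
o=ctrl.observe(); w=snapshot("wrist"); print(o["eef_pos"],np.degrees(np.arctan2(*toolyaw(o)[[1,0],1])),o["wrist_force"])
print("exp B top",wproj(o,w,[614,-273,72]))
im=w["image"][150:330,230:410]; g=cv2.cvtColor(im,cv2.COLOR_BGR2HSV)
m=(g[...,2]>60)&(g[...,1]<60)
for x in trace(w,"candle0_mid")[:3]: print(x["confidence"],np.round(x["rect"]))
t=cyl(30,30,0,70)+[614,-273,0]; p=np.array([wproj(o,w,q) for q in t[60:]]); print(p.min(0),p.max(0))
E
```

```text
[ 604.88344489 -282.83133902  109.52914805] -0.124473233940882 [-0.09103702  0.83402357  0.31319203]
exp B top [336.52034676 216.76494827]
0.7 [315.   0. 420.  96.]
[286.4370331  166.16686962] [385.63445879 260.23100632]
```

Call:
send_rows(
  commands=[
    {"x": 0, "y": 0, "z": 0, "roll": 0},
    {"x": 0, "y": 0, "z": 0, "roll": 0},
    {"x": 0, "y": 0, "z": 0, "roll": 0},
  ],
)

```text
time_s: 24.17
eef_pos: [609.4, -281.9, 113.1]
tcp_rot: [2.219, 2.221, 0.002]
wrist_force: [-0.2, -0.1, 0.3]
finger_gap: 0.998
grasp_force: 0.0
```

```bash
python3 - <<'E'
from seg import *
o=ctrl.observe(); w=snapshot("wrist"); o2=ctrl.observe(); print(o["eef_pos"],o2["eef_pos"])
cv2.imwrite("pics/wB2.png",w["image"][100:340,200:520])
print(wproj(o,w,[614,-273,72]))
im=cv2.cvtColor(w["image"],cv2.COLOR_BGR2HSV); m=(im[...,1]<60)&(im[...,2]>100)
# circle detection of candle top
g=cv2.medianBlur(w["image"][...,1],5)
c=cv2.HoughCircles(g[120:320,250:430],cv2.HOUGH_GRADIENT,1,60,param1=80,param2=20,minRadius=38,maxRadius=62)
print(None if c is None else c[0][:3]+[250,120,0])
E
```

```text
[ 609.36845676 -281.86814459  113.11754588] [ 609.18275326 -281.6744721   112.73821233]
[328.30293493 216.19078196]
[[330.5        212.5         45.40000153]]
```

Call:
send_rows(
  commands=[
    {"x": 1.1, "y": 0.6, "z": 0, "roll": 0},
    {"x": 0, "y": 0, "z": 0, "roll": 0},
    {"x": 0, "y": 0, "z": 2, "roll": 0},
    {"x": 0, "y": 0, "z": 2, "roll": 0},
    {"x": 0, "y": 0, "z": 2, "roll": 0},
    {"x": 0, "y": 0, "z": 1.2, "roll": 0},
    {"x": 0, "y": 0, "z": 0, "roll": 0},
    {"x": 0, "y": 0, "z": 0, "roll": 0},
  ],
)

```text
time_s: 24.88
eef_pos: [614.2, -269.7, 38.7]
tcp_rot: [-2.219, -2.222, 0.001]
wrist_force: [-0.5, 0.2, 0.3]
finger_gap: 1.0
grasp_force: 0.0
```

Call:
send_rows(
  commands=[
    {"x": 0, "y": 0, "z": 0, "roll": 0},
    {"x": 0, "y": 0, "z": 0, "roll": 0},
    {"x": 0, "y": 0, "z": 0, "roll": 0},
    {"x": 0, "y": 0, "z": 0, "roll": 0},
    {"x": 0, "y": 0, "z": 0, "roll": 0},
    {"x": 0, "y": 0, "z": 0, "roll": 0},
  ],
  fingers=-1,
  grip_force=50,
)

```text
time_s: 25.38
eef_pos: [615.7, -271.0, 41.2]
tcp_rot: [2.219, 2.22, 0.002]
wrist_force: [-0.1, -0.6, 6.4]
finger_gap: 0.691
grasp_force: 54.4
```

Call:
send_rows(
  commands=[
    {"x": 0, "y": 0, "z": -1, "roll": 0},
    {"x": 0, "y": 0, "z": -3, "roll": 0},
    {"x": 0, "y": 0, "z": -3.5, "roll": 0},
    {"x": 0, "y": 0, "z": -3.5, "roll": 0},
    {"x": 0, "y": 0, "z": -2, "roll": 0},
    {"x": 0, "y": 0, "z": 0, "roll": 0},
    {"x": 0, "y": 0, "z": 0, "roll": 0},
  ],
)

```text
time_s: 25.97
eef_pos: [615.1, -270.6, 171.2]
tcp_rot: [2.219, 2.221, 0.002]
wrist_force: [-0.3, 0.1, -3.0]
finger_gap: 0.691
grasp_force: 54.4
```

```bash
python3 - <<'E'
from seg import *
o=ctrl.observe(); print(o["eef_pos"],np.degrees(np.arctan2(*toolyaw(o)[[1,0],1])),o["wrist_force"],o["finger_gap"],o["qpos"])
print(delta(o,[447,244,170]),delta(o,[459,145,170]))
E
```

```text
[ 615.08642682 -270.62035649  171.18396599] 0.04695498160403024 [-0.30379399  0.05098193 -2.98704997] 0.6907071555797515 [ 0.21868883  0.57552949  0.22302798  1.57067477 -0.14318557  1.00848787
  0.48388267]
(array([ 5.148e+01, -1.677e+01,  3.000e-02]), None) (array([ 4.157e+01, -1.557e+01,  4.000e-02]), None)
```

Call:
send_rows(
  commands=[
    {"x": 2.2, "y": -0.7, "z": 0, "roll": 0},
    {"x": 3.6, "y": -1.2, "z": 0, "roll": 0},
    {"x": 3.6, "y": -1.2, "z": 0, "roll": 0},
    {"x": 3.6, "y": -1.2, "z": 0, "roll": 0},
    {"x": 3.6, "y": -1.2, "z": 0, "roll": 0},
    {"x": 3.6, "y": -1.2, "z": 0, "roll": 0},
    {"x": 3.6, "y": -1.2, "z": 0, "roll": 0},
    {"x": 3.6, "y": -1.2, "z": 0, "roll": 0},
  ],
)

```text
time_s: 26.63
eef_pos: [520.4, 5.1, 167.4]
tcp_rot: [-2.219, -2.221, 0.005]
wrist_force: [0.4, 0.3, -1.5]
finger_gap: 0.689
grasp_force: 54.5
```

Call:
send_rows(
  commands=[
    {"x": 3.6, "y": -1.2, "z": 0, "roll": 0},
    {"x": 3.6, "y": -1.2, "z": 0, "roll": 0},
    {"x": 3.6, "y": -1.2, "z": 0, "roll": 0},
    {"x": 3.6, "y": -1.2, "z": 0, "roll": 0},
    {"x": 3.6, "y": -1.2, "z": 0, "roll": 0},
    {"x": 3.6, "y": -1.2, "z": 0, "roll": 0},
    {"x": 2.6, "y": -0.8, "z": 0, "roll": 0},
    {"x": 0, "y": 0, "z": 0, "roll": 0},
  ],
)

```text
time_s: 27.3
eef_pos: [438.5, 252.1, 167.7]
tcp_rot: [-2.207, -2.23, 0.003]
wrist_force: [0.2, 0.6, -1.1]
finger_gap: 0.693
grasp_force: 54.5
```

Call:
send_rows(
  commands=[
    {"x": 0, "y": 0, "z": 0, "roll": 0},
    {"x": 0, "y": 0, "z": 0, "roll": 0},
    {"x": 0, "y": 0, "z": 0, "roll": 0},
    {"x": 0, "y": 0, "z": 0, "roll": 0},
  ],
)

```text
time_s: 27.63
eef_pos: [443.2, 243.7, 168.7]
tcp_rot: [2.223, 2.219, -0.002]
wrist_force: [0.5, -0.3, -1.1]
finger_gap: 0.685
grasp_force: 54.5
```

```bash
python3 - <<'E'
from seg import *
o=ctrl.observe(); w=snapshot("wrist"); print(o["eef_pos"],np.degrees(np.arctan2(*toolyaw(o)[[1,0],1])))
# other plates seen: dark blobs
hs=cv2.cvtColor(w["image"],cv2.COLOR_BGR2HSV)
for st,c in comps(hs[...,2]<55,500,20000): print(st,c.round(1),wplane(o,w,c,22).round(1))
print("exp",[wproj(o,w,[*p,22]).round(0) for p in((446.5,244),(458,145),(469,46))])
cv2.imwrite("pics/p0.png",w["image"])
E
```

```text
[443.2186987  243.67637537 168.74683506] -0.10697217646589997
[ 113    0   95  144 7792] [157.3  67.6] [282.7 367.3]
[ 569   49   56  218 3792] [602.8 158.3] [806.2 286.2]
[ 595   81   45  201 1873] [623.9 182.4] [871.5 255.9]
[ 281  143   89   66 3304] [324.  173.7] [446.3 257.1]
[579 294  50  72 806] [605.6 319.2] [953.2   7. ]
exp [array([324., 187.]), array([335., 279.]), array([342., 347.])]
```

View pics/p0.png

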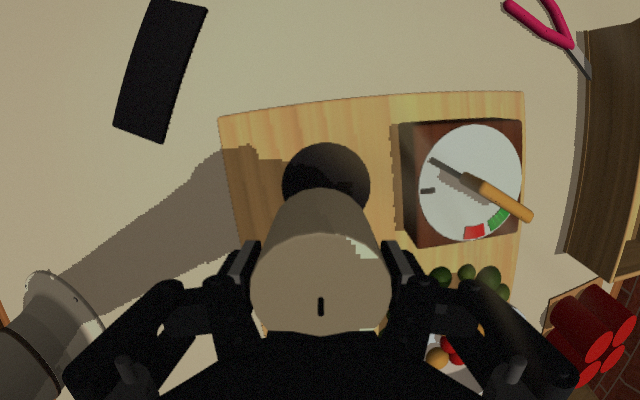

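```bash
python3 - <<'E'
from seg import *
o=ctrl.observe(); w=snapshot("wrist"); print(o["eef_pos"])
def wr(q,r,z): 
    p=np.array([wproj(o,w,[q[0]+r*np.cos(a),q[1]+r*np.sin(a),z]) for a in A]); return np.r_[p.min(0),p.max(0)]
r=least_squares(lambda q:(wr(q,42,22)-[281.5,143,369.5,0])[:3],[446,244.]); print("plate",r.x,r.fun)
t=[wplane(o,w,(320,305),z) for z in(198,200)]; print("candle top centre",t, wr(o["eef_pos"][:2],30,199))
E
```

```text
[443.31619949 243.89267833 168.93000381]
plate [447.92055769 243.9928732 ] [-0.3470369   0.02460163  0.35022573]
candle top centre [array([442.87014055, 238.09328025]), array([442.87617963, 239.53672822])] [247.72470035 226.34625463 394.35324416 347.9750712 ]
```

Call:
send_rows(
  commands=[
    {"x": 0.3, "y": 0.5, "z": 2.5, "roll": 0},
    {"x": 0, "y": 0, "z": 2.5, "roll": 0},
    {"x": 0, "y": 0, "z": 2.5, "roll": 0},
    {"x": 0, "y": 0, "z": 1.5, "roll": 0},
    {"x": 0, "y": 0, "z": 0.8, "roll": 0},
    {"x": 0, "y": 0, "z": 0.4, "roll": 0},
    {"x": 0, "y": 0, "z": 0, "roll": 0},
    {"x": 0, "y": 0, "z": 0, "roll": 0},
  ],
)

```text
time_s: 28.4
eef_pos: [448.7, 248.7, 68.0]
tcp_rot: [2.221, 2.222, 0.002]
wrist_force: [-0.2, 0.5, -1.7]
finger_gap: 0.691
grasp_force: 54.5
```

Call:
send_rows(
  commands=[
    {"x": 0, "y": 0, "z": 0.2, "roll": 0},
    {"x": 0, "y": 0, "z": 0.1, "roll": 0},
    {"x": 0, "y": 0, "z": 0, "roll": 0},
    {"x": 0, "y": 0, "z": 0, "roll": 0},
  ],
)

```text
time_s: 28.73
eef_pos: [448.2, 248.7, 64.7]
tcp_rot: [2.22, 2.222, 0.001]
wrist_force: [0.2, -0.0, -2.0]
finger_gap: 0.686
grasp_force: 54.5
```

Call:
send_rows(
  commands=[
    {"x": -0.1, "y": 0, "z": 0.1, "roll": 0},
    {"x": 0, "y": 0, "z": 0.1, "roll": 0},
    {"x": 0, "y": 0, "z": 0, "roll": 0},
  ],
)

```text
time_s: 28.98
eef_pos: [448.2, 247.6, 63.1]
tcp_rot: [2.221, 2.222, 0.001]
wrist_force: [-2.0, -1.5, 6.5]
finger_gap: 0.688
grasp_force: 55.2
```

Call:
send_rows(
  commands=[
    {"x": 0, "y": 0, "z": 0, "roll": 0},
    {"x": 0, "y": 0, "z": 0, "roll": 0},
    {"x": 0, "y": 0, "z": 0, "roll": 0},
    {"x": 0, "y": 0, "z": -2, "roll": 0},
    {"x": 0, "y": 0, "z": -3.5, "roll": 0},
    {"x": 0, "y": 0, "z": -3.5, "roll": 0},
    {"x": 0, "y": 0, "z": -3, "roll": 0},
    {"x": 0, "y": 0, "z": 0, "roll": 0},
  ],
  fingers=0.65,
)

```text
time_s: 29.65
eef_pos: [451.7, 249.6, 188.4]
tcp_rot: [2.219, 2.22, 0.016]
wrist_force: [0.7, -0.3, 0.2]
finger_gap: 0.825
grasp_force: 0.0
```

```bash
python3 - <<'E'
from seg import *
o=ctrl.observe(); s=snapshot("top"); s2=snapshot("scene"); print(o["eef_pos"])
print([ (round(x["confidence"],2),np.round(x["rect"])) for x in trace(s2,"candle0_mid")[:4]])
print("A exp",rect(s2,cyl(30,30,0,70)+[631,-169,0]).round(),"p0 exp",rect(s2,cyl(30,30,22,92)+[447.9,244,0]).round())
for p in((631,-168),(625,-168)): print(delta(o,[*p,175]))
E
```

```text
[451.6895677  249.58696035 188.3685108 ]
[(0.59, array([289., 241., 315., 279.])), (0.4, array([176., 177., 234., 230.]))]
A exp [286. 238. 314. 281.] p0 exp [415. 146. 443. 181.]
(array([-41.78,  17.9 ,   1.26]), None)
(array([-41.78,  17.3 ,   1.25]), None)
```

Call:
send_rows(
  commands=[
    {"x": -2.4, "y": 1, "z": 0, "roll": 0},
    {"x": -3.6, "y": 1.6, "z": 0, "roll": 0},
    {"x": -3.6, "y": 1.6, "z": 0, "roll": 0},
    {"x": -3.6, "y": 1.6, "z": 0, "roll": 0},
    {"x": -3.6, "y": 1.6, "z": 0, "roll": 0},
    {"x": -3.6, "y": 1.6, "z": 0, "roll": 0},
    {"x": -3.6, "y": 1.6, "z": 0, "roll": 0},
    {"x": -3.6, "y": 1.6, "z": 0, "roll": 0},
  ],
  fingers=1,
)

```text
time_s: 30.47
eef_pos: [569.3, -30.2, 180.1]
tcp_rot: [-2.218, -2.221, 0.004]
wrist_force: [0.2, 0.4, -0.2]
finger_gap: 1.004
grasp_force: 0.0
```

Call:
send_rows(
  commands=[
    {"x": -3.6, "y": 1.6, "z": 0, "roll": 0},
    {"x": -3.6, "y": 1.6, "z": 2, "roll": 0},
    {"x": -3.6, "y": 1.6, "z": 2, "roll": 0},
    {"x": -2.4, "y": 1, "z": 2, "roll": 0},
    {"x": 0, "y": 0, "z": 1, "roll": 0},
    {"x": 0, "y": 0, "z": 0, "roll": 0},
    {"x": 0, "y": 0, "z": 0, "roll": 0},
    {"x": 0, "y": 0, "z": 0, "roll": 0},
  ],
)

```text
time_s: 31.13
eef_pos: [626.2, -154.2, 114.1]
tcp_rot: [-2.217, -2.223, -0.0]
wrist_force: [1.5, -0.3, 1.0]
finger_gap: 1.001
grasp_force: 0.0
```

```bash
python3 - <<'E'
from seg import *
o=ctrl.observe(); w=snapshot("wrist"); print(o["eef_pos"])
g=cv2.medianBlur(w["image"][...,1],5)
c=cv2.HoughCircles(g[80:320,230:450],cv2.HOUGH_GRADIENT,1,60,param1=80,param2=20,minRadius=36,maxRadius=62)
print(None if c is None else c[0][:3]+[230,80,0], wproj(o,w,[631,-167,72]))
if c is not None: print([wplane(o,w,q[:2]+np.array([230,80]),71) for q in c[0][:3]])
E
```

```text
[ 626.24233089 -154.17866663  114.11815672]
[[326.5        245.5         41.79999924]] [328.34262871 248.14925613]
[array([ 629.83866861, -165.60992132])]
```

Call:
send_rows(
  commands=[
    {"x": -1.4, "y": 0.4, "z": 0, "roll": 0},
    {"x": 0, "y": 0, "z": 0, "roll": 0},
    {"x": 0, "y": 0, "z": 2, "roll": 0},
    {"x": 0, "y": 0, "z": 2, "roll": 0},
    {"x": 0, "y": 0, "z": 2, "roll": 0},
    {"x": 0, "y": 0, "z": 1.2, "roll": 0},
    {"x": 0, "y": 0, "z": 0, "roll": 0},
    {"x": 0, "y": 0, "z": 0, "roll": 0},
  ],
)

```text
time_s: 31.85
eef_pos: [630.3, -170.5, 42.6]
tcp_rot: [-2.22, -2.222, 0.001]
wrist_force: [-0.1, -0.1, 0.2]
finger_gap: 1.002
grasp_force: 0.0
```

Call:
send_rows(
  commands=[
    {"x": 0, "y": 0, "z": 0, "roll": 0},
    {"x": 0, "y": 0, "z": 0, "roll": 0},
    {"x": 0, "y": 0, "z": 0, "roll": 0},
    {"x": 0, "y": 0, "z": 0, "roll": 0},
    {"x": 0, "y": 0, "z": 0, "roll": 0},
    {"x": 0, "y": 0, "z": 0, "roll": 0},
  ],
  fingers=-1,
  grip_force=50,
)

```text
time_s: 32.35
eef_pos: [632.1, -170.7, 44.5]
tcp_rot: [2.219, 2.22, 0.003]
wrist_force: [-0.4, -0.4, 6.3]
finger_gap: 0.69
grasp_force: 54.2
```

Call:
send_rows(
  commands=[
    {"x": 0, "y": 0, "z": -1, "roll": 0},
    {"x": 0, "y": 0, "z": -3, "roll": 0},
    {"x": 0, "y": 0, "z": -3.5, "roll": 0},
    {"x": 0, "y": 0, "z": -3.5, "roll": 0},
    {"x": 0, "y": 0, "z": -2.5, "roll": 0},
    {"x": 0, "y": 0, "z": 0, "roll": 0},
    {"x": 0, "y": 0, "z": 0, "roll": 0},
  ],
)

```text
time_s: 32.93
eef_pos: [631.6, -170.5, 180.1]
tcp_rot: [2.218, 2.22, 0.004]
wrist_force: [-1.0, -0.0, -2.7]
finger_gap: 0.684
grasp_force: 54.4
```

```bash
python3 - <<'E'
from seg import *
o=ctrl.observe(); print(o["eef_pos"],o["wrist_force"],o["finger_gap"])
print(delta(o,[459.5,145,175]))
E
```

```text
[ 631.57815141 -170.53513669  180.14920097] [-0.96013802 -0.004231   -2.67360844] 0.6844564523500157
(array([ 31.57, -17.18,   0.43]), None)
```

Call:
send_rows(
  commands=[
    {"x": 2, "y": -1.2, "z": 0, "roll": 0},
    {"x": 3.4, "y": -1.9, "z": 0, "roll": 0},
    {"x": 3.4, "y": -1.9, "z": 0, "roll": 0},
    {"x": 3.4, "y": -1.9, "z": 0, "roll": 0},
    {"x": 3.4, "y": -1.9, "z": 0, "roll": 0},
    {"x": 3.4, "y": -1.9, "z": 0, "roll": 0},
    {"x": 3.4, "y": -1.9, "z": 0, "roll": 0},
    {"x": 3.4, "y": -1.9, "z": 0, "roll": 0},
  ],
)

```text
time_s: 33.6
eef_pos: [482.4, 88.7, 176.0]
tcp_rot: [-2.219, -2.221, 0.005]
wrist_force: [-0.1, 0.4, -1.8]
finger_gap: 0.688
grasp_force: 54.5
```

Call:
send_rows(
  commands=[
    {"x": 3.4, "y": -1.7, "z": 0, "roll": 0},
    {"x": 2.4, "y": -1, "z": 0, "roll": 0},
    {"x": 0, "y": 0, "z": 0, "roll": 0},
    {"x": 0, "y": 0, "z": 0, "roll": 0},
    {"x": 0, "y": 0, "z": 0, "roll": 0},
    {"x": 0, "y": 0, "z": 0, "roll": 0},
  ],
)

```text
time_s: 34.1
eef_pos: [458.3, 143.9, 176.9]
tcp_rot: [-2.223, -2.22, 0.003]
wrist_force: [-0.8, 0.8, -1.8]
finger_gap: 0.689
grasp_force: 54.5
```

```bash
python3 - <<'E'
from seg import *
o=ctrl.observe(); w=snapshot("wrist"); print(o["eef_pos"])
hs=cv2.cvtColor(w["image"],cv2.COLOR_BGR2HSV)
for st,c in comps(hs[...,2]<55,500,20000): print(st,c.round(1))
def wr(q,r,z): 
    p=np.array([wproj(o,w,[q[0]+r*np.cos(a),q[1]+r*np.sin(a),z]) for a in A]); return np.r_[p.min(0),p.max(0)].round(1)
print("plate exp",wr((459.5,145),42,22),"candle top exp",wr(o["eef_pos"][:2],30,o["eef_pos"][2]+26.5), "p0 candle top exp",wr((447.9,244),30,92))
cv2.imwrite("pics/p1.png",w["image"])
E
```

```text
[458.26687268 143.92388855 176.90239516]
[ 106    0   68   54 2548] [138.7  24. ]
[ 573    0   40  191 3179] [594.5 100.2]
[381   7  22  96 992] [391.5  52.9]
[ 273   38   82   86 3723] [322.1  74. ]
[ 604   80   27  119 1130] [618.9 140.7]
[ 280  142   85   57 2622] [320.1 166.9]
[ 554  227   86  108 4083] [593.8 273.6]
[   0  277   62   73 1940] [ 19.5 310.4]
[ 602  331   38   69 1275] [623.2 374.9]
[   0  345   48   55 1547] [ 17.4 379.5]
plate exp [278.8 141.1 365.3 225.3] candle top exp [249.4 222.9 392.5 342.8] p0 candle top exp [263.5  30.5 348.7 112.8]
```

View pics/p1.png

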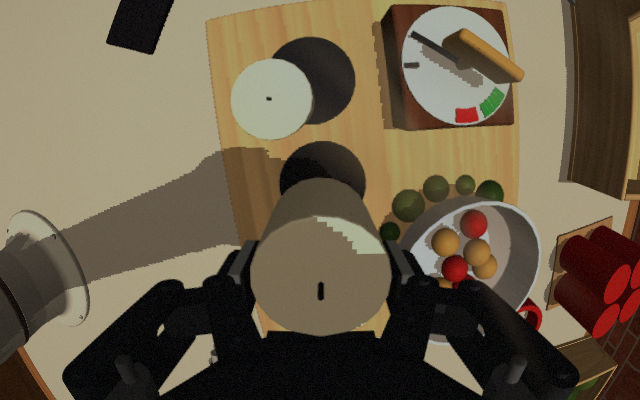

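Plate p1 is at (322,180) under the held candle. The candle on plate p0 has moved off centre, its top at (271,98) against a plate centre of (313,80), probably knocked. I'll place this one first and then mend the other.

Call:
send_rows(
  commands=[
    {"x": -0.2, "y": 0.15, "z": 2.5, "roll": 0},
    {"x": 0, "y": 0, "z": 2.5, "roll": 0},
    {"x": 0, "y": 0, "z": 2.5, "roll": 0},
    {"x": 0, "y": 0, "z": 1.5, "roll": 0},
    {"x": 0, "y": 0, "z": 0.8, "roll": 0},
    {"x": 0, "y": 0, "z": 0.6, "roll": 0},
    {"x": 0, "y": 0, "z": 0, "roll": 0},
    {"x": 0, "y": 0, "z": 0, "roll": 0},
  ],
)

```text
time_s: 34.82
eef_pos: [460.4, 143.3, 74.0]
tcp_rot: [2.221, 2.221, 0.001]
wrist_force: [0.6, 0.5, -1.3]
finger_gap: 0.689
grasp_force: 54.5
```

Call:
send_rows(
  commands=[
    {"x": 0, "y": 0, "z": 0.2, "roll": 0},
    {"x": 0, "y": 0, "z": 0.1, "roll": 0},
    {"x": 0, "y": 0, "z": 0, "roll": 0},
    {"x": 0, "y": 0, "z": 0, "roll": 0},
  ],
)

```text
time_s: 35.15
eef_pos: [460.0, 143.8, 71.0]
tcp_rot: [2.22, 2.222, 0.001]
wrist_force: [-0.5, 0.6, -1.6]
finger_gap: 0.689
grasp_force: 54.5
```

Call:
send_rows(
  commands=[
    {"x": 0, "y": 0, "z": 0.2, "roll": 0},
    {"x": 0, "y": 0, "z": 0.2, "roll": 0},
    {"x": 0, "y": 0, "z": 0, "roll": 0},
    {"x": 0, "y": 0, "z": 0, "roll": 0},
  ],
)

```text
time_s: 35.48
eef_pos: [459.8, 143.7, 66.5]
tcp_rot: [2.22, 2.223, 0.0]
wrist_force: [0.0, 0.6, -1.4]
finger_gap: 0.687
grasp_force: 54.5
```

Call:
send_rows(
  commands=[
    {"x": 0, "y": 0, "z": 0, "roll": 0},
    {"x": 0, "y": 0, "z": 0, "roll": 0},
    {"x": 0, "y": 0, "z": 0, "roll": 0},
    {"x": 0, "y": 0, "z": 0, "roll": 0},
    {"x": 0, "y": 0, "z": -2, "roll": 0},
    {"x": 0, "y": 0, "z": -3.5, "roll": 0},
    {"x": 0, "y": 0, "z": -3.5, "roll": 0},
    {"x": 0, "y": 0, "z": -2, "roll": 0},
  ],
  fingers=0.8,
)

```text
time_s: 36.15
eef_pos: [461.1, 143.9, 179.8]
tcp_rot: [2.22, 2.221, 0.005]
wrist_force: [1.0, -0.6, -0.2]
finger_gap: 0.899
grasp_force: 0.0
```

Call:
send_rows(
  commands=[
    {"x": 1.5, "y": 0, "z": 0, "roll": 0},
    {"x": 0, "y": 0, "z": 0, "roll": 0},
    {"x": 0, "y": 0, "z": 0, "roll": 0},
    {"x": 0, "y": 0, "z": 0, "roll": 0},
    {"x": 0, "y": 0, "z": 0, "roll": 0},
  ],
  fingers=1,
)

```text
time_s: 36.57
eef_pos: [458.9, 157.6, 175.5]
tcp_rot: [-2.221, -2.221, 0.004]
wrist_force: [0.4, 0.1, -0.0]
finger_gap: 0.997
grasp_force: 0.0
```

```bash
cat >> seg.py <<'E'
def tops(o,w,roi,z=91):
    x0,y0,x1,y1=roi; g=cv2.medianBlur(w["image"][...,1],5)
    c=cv2.HoughCircles(np.ascontiguousarray(g[y0:y1,x0:x1]),cv2.HOUGH_GRADIENT,1,60,param1=80,param2=20,minRadius=30,maxRadius=62)
    if c is None: print("none"); return
    for q in c[0][:4]: print((q+[x0,y0,0]).round(1),wplane(o,w,q[:2]+[x0,y0],z).round(1))
E
python3 - <<'E'
from seg import *
o=ctrl.observe(); w=snapshot("wrist"); print(o["eef_pos"],wproj(o,w,[460,144.5,91]),wproj(o,w,[430,233,91]))
tops(o,w,(200,30,450,330))
s=snapshot("top"); s2=snapshot("scene")
a=cv2.resize(s["image"][190:280,150:310],None,fx=2.5,fy=2.5); b=cv2.resize(s2["image"][130:230,330:490],None,fx=2.5,fy=2.5)
cv2.imwrite("pics/cand.png",np.hstack([a,b[:a.shape[0]]]))
print("top plate0 exp",(proj(s,[[447,244,22],[458.5,144.5,22],[447,244,92],[458.5,144.5,92]])-[150,190])*2.5)
E
```

```text
[458.91941313 157.62241258 175.48023899] [322.36919801 224.49934693] [279.95099488 105.76745824]
[269.5 117.5  40.9] [422.4 224.8]
[321.5 197.5  43.1] [459.3 165.8]
[332.5 277.5  39.1] [468.4  97.8]
top plate0 exp [[102.00096462 132.61660524]
 [209.20982973 114.2808075 ]
 [ 80.62986636 122.65194623]
 [194.82210136 103.15947926]]
```

```bash
cat >> seg.py <<'E'
def ivory(w,roi,amin=300):
    hs=cv2.cvtColor(w["image"],cv2.COLOR_BGR2HSV); m=(hs[...,1]<75)&(hs[...,2]>75)
    k=np.zeros_like(m); x0,y0,x1,y1=roi; k[y0:y1,x0:x1]=m[y0:y1,x0:x1]
    return comps(k,amin)
E
python3 - <<'E'
from seg import *
o=ctrl.observe(); w=snapshot("wrist"); hs=cv2.cvtColor(w["image"],cv2.COLOR_BGR2HSV)
def wr(q,r,z):
    p=np.array([wproj(o,w,[q[0]+r*np.cos(a),q[1]+r*np.sin(a),z]) for a in A]); return np.r_[p.min(0),p.max(0)].round(0)
print("p1 plate",wr((460,144.5),42,22),"cand",wr((460,144.5),30,92),"p0 plate",wr((447.9,244),42,22),"cand",wr((422,225),30,92))
for st,c in ivory(w,(225,60,400,330)): print(st,c.round(1),wplane(o,w,c,92).round(1))
for st,c in comps(hs[...,2]<50,400,20000): print("dark",st,c.round(1))
print("col 321:",[(y,*map(int,hs[y,321])) for y in range(130,300,10)])
print("row 225:",[(x,*map(int,hs[225,x])) for x in range(240,410,10)])
E
```

```text
p1 plate [279. 156. 364. 239.] cand [282. 187. 361. 260.] p0 plate [263.  51. 354. 140.] cand [228.  76. 310. 159.]
[ 229   77   84   83 5253] [270.2 117.7] [423.5 225. ]
[ 225  192   34  138 1852] [237.4 285.5] [388.4  88.6]
[304 230  54  28 798] [331.6 245. ] [467.7 128. ]
[391 279   9  51 306] [396.2 306.5] [525.6  66.7]
dark [ 105    0   72   67 3183] [139.1  29.7]
dark [381  22  18  71 488] [389.5  53. ]
dark [ 269   52   85   87 3641] [318.8  85.4]
dark [ 279  157   85   57 1367] [319.3 178.2]
dark [ 294  253  100   63 4493] [340.8 284.4]
dark [561 259  44  52 745] [585.8 285.6]
dark [  0 283  36  68 540] [ 17.2 317.6]
dark [551 293  44  52 725] [571.9 317.6]
dark [603 370  37  30 567] [625.1 387.1]
col 321: [(130, 20, 61, 50), (140, 19, 125, 170), (150, 20, 125, 170), (160, 15, 62, 33), (170, 18, 78, 82), (180, 16, 77, 80), (190, 36, 37, 177), (200, 21, 81, 119), (210, 22, 78, 118), (220, 18, 82, 112), (230, 20, 83, 102), (240, 36, 46, 178), (250, 36, 44, 178), (260, 165, 51, 20), (270, 45, 22, 23), (280, 10, 70, 22), (290, 80, 35, 22)]
row 225: [(240, 16, 143, 100), (250, 16, 140, 100), (260, 17, 139, 114), (270, 17, 141, 101), (280, 16, 142, 111), (290, 20, 82, 122), (300, 19, 79, 120), (310, 19, 78, 121), (320, 0, 0, 0), (330, 21, 77, 119), (340, 19, 87, 120), (350, 19, 83, 120), (360, 20, 122, 146), (370, 18, 132, 172), (380, 18, 133, 172), (390, 18, 147, 92), (400, 35, 227, 36)]
```

The numbers show the candle on p1 well centred. The other candle is upright but now at (423.5, 225), 31 mm from its plate's centre, so I'll regrip it.

Call:
send_rows(
  commands=[
    {"x": 2.2, "y": -1.1, "z": 0, "roll": 0},
    {"x": 2.3, "y": -1.2, "z": 0, "roll": 0},
    {"x": 2.2, "y": -1.2, "z": 0, "roll": 0},
    {"x": 0, "y": 0, "z": 0, "roll": 0},
    {"x": 0, "y": 0, "z": 2, "roll": 0},
    {"x": 0, "y": 0, "z": 2, "roll": 0},
    {"x": 0, "y": 0, "z": 0, "roll": 0},
    {"x": 0, "y": 0, "z": 0, "roll": 0},
  ],
)

```text
time_s: 37.43
eef_pos: [423.9, 224.7, 135.8]
tcp_rot: [-2.22, -2.222, 0.005]
wrist_force: [-0.6, 0.1, 0.5]
finger_gap: 1.0
grasp_force: 0.0
```

```bash
python3 - <<'E'
from seg import *
o=ctrl.observe(); w=snapshot("wrist"); print(o["eef_pos"])
def wr(q,r,z):
    p=np.array([wproj(o,w,[q[0]+r*np.cos(a),q[1]+r*np.sin(a),z]) for a in A]); return np.r_[p.min(0),p.max(0)].round(0)
print("cand",wr((423.5,225),30,92)); tops(o,w,(240,130,410,330),92)
for st,c in ivory(w,(240,130,400,330)): print(st,c.round(1))
E
```

```text
[423.88966688 224.66541229 135.76767061]
cand [272. 180. 368. 270.]
[318.5 226.5  45.7] [422.3 225.8]
[352.5 172.5  47.9] [442.5 259.9]
[360.5 283.5  33.8] [450.7 184. ]
[302 181  63  37 960] [334.1 195.6]
[ 240  191   32  139 2085] [249.8 284.5]
[ 329  292   71   38 2217] [367.1 312.9]
```

Call:
send_rows(
  commands=[
    {"x": 0, "y": 0, "z": 2, "roll": 0},
    {"x": 0, "y": 0, "z": 2, "roll": 0},
    {"x": 0, "y": 0, "z": 2, "roll": 0},
    {"x": 0, "y": 0, "z": 1, "roll": 0},
    {"x": 0, "y": 0, "z": 0, "roll": 0},
    {"x": 0, "y": 0, "z": 0, "roll": 0},
  ],
)

```text
time_s: 37.98
eef_pos: [425.1, 225.6, 67.1]
tcp_rot: [2.221, 2.222, 0.0]
wrist_force: [0.3, -0.4, 0.6]
finger_gap: 1.002
grasp_force: 0.0
```

Call:
send_rows(
  commands=[
    {"x": 0, "y": 0, "z": 0, "roll": 0},
    {"x": 0, "y": 0, "z": 0, "roll": 0},
    {"x": 0, "y": 0, "z": 0, "roll": 0},
    {"x": 0, "y": 0, "z": 0, "roll": 0},
    {"x": 0, "y": 0, "z": 0, "roll": 0},
    {"x": 0, "y": 0, "z": 0, "roll": 0},
  ],
  fingers=-1,
  grip_force=50,
)

```text
time_s: 38.48
eef_pos: [425.3, 226.1, 68.1]
tcp_rot: [2.22, 2.222, 0.003]
wrist_force: [-2.2, -0.2, 7.2]
finger_gap: 0.688
grasp_force: 52.6
```

Call:
send_rows(
  commands=[
    {"x": 0, "y": 0, "z": -0.7, "roll": 0},
    {"x": 0, "y": 0, "z": -0.8, "roll": 0},
    {"x": 0.9, "y": 1.2, "z": 0, "roll": 0},
    {"x": 0.9, "y": 1.2, "z": 0, "roll": 0},
    {"x": 0, "y": 0, "z": 0, "roll": 0},
    {"x": 0, "y": 0, "z": 0, "roll": 0},
    {"x": 0, "y": 0, "z": 0, "roll": 0},
  ],
)

```text
time_s: 39.07
eef_pos: [447.9, 243.0, 81.7]
tcp_rot: [-2.22, -2.222, 0.002]
wrist_force: [-0.3, -1.2, -1.6]
finger_gap: 0.688
grasp_force: 54.2
```

Call:
send_rows(
  commands=[
    {"x": 0.1, "y": 0, "z": 0.6, "roll": 0},
    {"x": 0, "y": 0, "z": 0.4, "roll": 0},
    {"x": 0, "y": 0, "z": 0.3, "roll": 0},
    {"x": 0, "y": 0, "z": 0.1, "roll": 0},
    {"x": 0, "y": 0, "z": 0, "roll": 0},
    {"x": 0, "y": 0, "z": 0, "roll": 0},
  ],
)

```text
time_s: 39.57
eef_pos: [447.8, 244.0, 68.1]
tcp_rot: [-2.22, -2.222, 0.003]
wrist_force: [-3.9, -2.8, 12.1]
finger_gap: 0.691
grasp_force: 55.6
```

Call:
send_rows(
  commands=[
    {"x": 0, "y": 0, "z": 0, "roll": 0},
    {"x": 0, "y": 0, "z": 0, "roll": 0},
    {"x": 0, "y": 0, "z": 0, "roll": 0},
    {"x": 0, "y": 0, "z": 0, "roll": 0},
    {"x": 0, "y": 0, "z": -2, "roll": 0},
    {"x": 0, "y": 0, "z": -3, "roll": 0},
    {"x": 0, "y": 0, "z": -3, "roll": 0},
    {"x": 0, "y": 0, "z": -3, "roll": 0},
  ],
  fingers=0.75,
)

```text
time_s: 40.23
eef_pos: [448.2, 244.3, 178.3]
tcp_rot: [-2.22, -2.222, 0.002]
wrist_force: [1.0, 1.1, -0.7]
finger_gap: 0.873
grasp_force: 0.0
```

Call:
send_rows(
  commands=[
    {"x": 0, "y": 0, "z": -2, "roll": 0},
    {"x": 0, "y": 0, "z": -2, "roll": 0},
    {"x": 0, "y": 0, "z": 0, "roll": 0},
    {"x": 0, "y": 0, "z": 0, "roll": 0},
    {"x": 0, "y": 0, "z": 0, "roll": 0},
    {"x": 0, "y": 0, "z": 0, "roll": 0},
  ],
  fingers=-0.2,
)

```text
time_s: 40.73
eef_pos: [447.9, 244.1, 216.3]
tcp_rot: [-2.22, -2.222, 0.004]
wrist_force: [-0.0, 0.0, -0.4]
finger_gap: 0.399
grasp_force: 0.0
```

```bash
python3 - <<'E'
from seg import *
o=ctrl.observe(); w=snapshot("wrist"); print(o["eef_pos"],np.degrees(np.arctan2(*toolyaw(o)[[1,0],1])))
def wr(q,r,z):
    p=np.array([wproj(o,w,[q[0]+r*np.cos(a),q[1]+r*np.sin(a),z]) for a in A]); return np.r_[p.min(0),p.max(0)].round(0)
print("p0 cand",wr((447.9,244),30,92),"p1",wr((460,144.5),30,92)); tops(o,w,(200,100,450,330),92)
for st,c in ivory(w,(240,130,400,330)): print(st,c.round(1))
# dial: white disc
hs=cv2.cvtColor(w["image"],cv2.COLOR_BGR2HSV)
H=hs[...,0];S=hs[...,1];V=hs[...,2]
k=np.zeros(H.shape,bool);k[60:330,350:600]=1
for nm,m in(("white",(S<40)&(V>110)),("green",(H>50)&(H<80)&(S>130)&(V>80)),("red",((H<6)|(H>174))&(S>170)&(V>100)),("brass",(H>12)&(H<24)&(S>150)&(V>110))):
    for st,c in comps(m&k,60): print(nm,st,c.round(1),"z72",wplane(o,w,c,72).round(1),"z127",wplane(o,w,c,127).round(1))
E
```

```text
[447.85902804 244.09807779 216.25771177] 0.04895519804692514
p0 cand [287. 160. 355. 226.] p1 [303. 265. 363. 315.]
[321.5 176.5  38.5] [448.3 259.7]
[449.5 170.5  48.9] [564.1 266.5]
[330.5 261.5  35.7] [457.  178.2]
[ 298  162   56   30 1024] [326.3 175.5]
[240 198  13  76 521] [243.9 245.1]
[311 209  35  19 373] [326.9 219.4]
[ 303  262   56   52 2234] [330.9 288.1]
white [ 399  122   93  101 5658] [443.8 168.2] z72 [566.7 264.9] z127 [543.3 274.8]
white [456 281  51  35 215] [487.2 291.1] z72 [647.4 118.8] z127 [608.2 157.4]
green [463 202  12  12  87] [468.  207.3] z72 [599. 225.] z127 [569.3 242.7]
red [592 312   8  18  95] [596.5 322.4] z72 [923.7  12.2] z127 [830.2  71.7]
red [570 315  22  15 226] [582.5 323.1] z72 [877.4  21.9] z127 [793.   79.5]
brass [463 177  35  28 259] [482.8 191.7] z72 [614.5 241.7] z127 [581.7 256.2]
brass [593 269   7  19  68] [596.9 278.7] z72 [866.7 108.1] z127 [784.3 148.8]
```

Call:
send_rows(
  commands=[
    {"x": -0.5, "y": 3, "z": -1.2, "roll": 0},
    {"x": -0.5, "y": 3, "z": -1.2, "roll": 0},
    {"x": -0.5, "y": 3, "z": -1.2, "roll": 0},
    {"x": -0.4, "y": 3, "z": -1.2, "roll": 0},
    {"x": 0, "y": 0, "z": 0, "roll": 0},
    {"x": 0, "y": 0, "z": 0, "roll": 0},
    {"x": 0, "y": 0, "z": 0, "roll": 0},
    {"x": 0, "y": 0, "z": 0, "roll": 0},
  ],
)

```text
time_s: 41.45
eef_pos: [566.8, 226.2, 264.1]
tcp_rot: [-2.218, -2.223, 0.004]
wrist_force: [0.4, 0.3, 0.3]
finger_gap: 0.397
grasp_force: 0.0
```

```bash
cat > key.py <<'E'
from seg import *
def look(ax=(568,257),zd=72):
    o=ctrl.observe(); w=snapshot("wrist"); im=w["image"]
    # rectify dial plane to a 1 mm/px... 2 px per mm top-down map centred on ax, rows = -x, cols = -y (as the top view)
    def rectify(z,half=70,sc=3):
        n=2*half*sc; P=np.zeros((n,n,2),np.float32)
        H=np.asarray(w["hand_eye"]);R=toolyaw(o);K=np.asarray(w["K"])
        v,u=np.mgrid[0:n,0:n]; X=np.stack([ax[0]+half-v/sc,ax[1]+half-u/sc,np.full(v.shape,float(z))],-1)
        c=((X-o["eef_pos"])@R-H[:3,3])@H[:3,:3]; r=np.hypot(c[...,0],c[...,1]); th=np.arctan2(r,c[...,2])
        m=(K[:2,2]+K[0,0]*(th/r)[...,None]*c[...,:2]).astype(np.float32)
        return cv2.remap(im,m[...,0],m[...,1],cv2.INTER_LINEAR)
    return o,w,rectify
E
python3 - <<'E'
from key import *
o,w,rec=look(); print(o["eef_pos"],np.degrees(np.arctan2(*toolyaw(o)[[1,0],1])),o["qpos"])
half,sc=70,3
toW=lambda c:(np.array([568+half-c[1]/sc,257+half-c[0]/sc])).round(1)
for z in(72,127):
    g=rec(z); h=cv2.cvtColor(g,cv2.COLOR_BGR2HSV);H,S,V=h[...,0],h[...,1],h[...,2]
    for nm,m in(("white",(S<60)&(V>80)),("green",(H>48)&(H<85)&(S>110)&(V>40)),("red",((H<6)|(H>172))&(S>150)&(V>60)),("brass",(H>11)&(H<26)&(S>140)&(V>60)),("dark",V<55)):
        for st,c in comps(m,150):
            mm=cv2.connectedComponents(m.astype(np.uint8))[1]; l=mm[int(np.argwhere(mm==mm)[0][0]),0]
            print(z,nm,(st/np.array([sc,sc,sc,sc,sc*sc])).round(0),toW(c))
g=rec(72); cv2.imwrite("pics/dial72.png",g); cv2.imwrite("pics/dial127.png",rec(127))
E
```

```text
[566.84250082 226.17470043 264.12650314] 0.1237856981190351 [-0.49573146  0.37553218  0.09429756  1.64080188 -0.03891651  1.13009788
 -0.38909579]
72 white [  17.   15.  101.  103. 6425.] [571.  264.1]
72 green [ 84.  23.  25.  24. 272.] [603.3 230.4]
72 red [103.  49.  14.  20. 213.] [578.6 217. ]
72 brass [ 55.  35.  37.  61. 699.] [571.9 253.3]
72 brass [117. 100.  12.  15.  32.] [528.9 202.8]
72 brass [100. 113.  16.   5.  31.] [523.  219.4]
72 brass [ 75. 117.   8.   8.  17.] [518.  249.8]
72 brass [ 44. 118.  23.   4.  20.] [518.2 272.6]
72 brass [ 21. 120.  22.   4.  24.] [515.7 296.4]
72 brass [115. 127.  10.  10.  33.] [507.9 207.4]
72 brass [107. 128.   8.   6.  22.] [507.7 216.3]
72 brass [ 80. 131.   7.   8.  18.] [503.4 243.6]
72 brass [121. 137.  14.   3.  18.] [499.3 198.8]
72 dark [ 79.  79.  45.  38. 520.] [535.2 215.9]
72 dark [46. 91. 10. 18. 66.] [537.7 275.5]
72 dark [ 71. 104.   4.  10.  28.] [529.  254.3]
72 dark [ 65. 138.  21.   2.  28.] [498.9 251.7]
127 white [  0.   0.  45.   6. 128.] [636.3 311.8]
127 white [  19.   24.   84.   86. 4446.] [570.3 269.7]
127 white [  0.  79.   7.  61. 232.] [519.1 324.7]
127 green [ 75.  32.  21.  19. 189.] [597.1 241.6]
127 red [ 91.  53.  12.  17. 147.] [576.6 230.5]
127 brass [ 51.  41.  31.  51. 484.] [571.  260.7]
127 brass [102.  92.  10.  15.  24.] [535.6 218.8]
127 brass [ 89. 106.  13.   5.  21.] [530.3 232.6]
127 brass [ 23. 109.  19.   6.  18.] [524.5 296.8]
127 brass [101. 117.   9.   9.  24.] [517.7 222.4]
127 brass [ 85. 128.  12.   5.  24.] [507.7 235.8]
127 dark [135.  10.   5.  18.  59.] [618.6 189. ]
127 dark [132.  37.   8.  13.  34.] [593.4 191.9]
127 dark [133.  57.   7.  18.  94.] [572.1 190.3]
127 dark [ 71.  78.  37.  32. 360.] [540.5 229.6]
127 dark [44. 88.  9. 15. 46.] [542.5 279.2]
127 dark [64. 98.  3.  9. 20.] [535.4 261.5]
127 dark [110. 119.  30.  21. 300.] [509.3 201.6]
127 dark [ 44. 127.  48.  13. 405.] [503.9 259.3]
```

```bash
cat >> key.py <<'E'
def measure(ax=(570.5,259.5)):
    o,w,rec=look(ax); half,sc=70,3
    toW=lambda c:np.array([ax[0]+half-c[1]/sc,ax[1]+half-c[0]/sc])
    out={}
    g=rec(127); h=cv2.cvtColor(g,cv2.COLOR_BGR2HSV);H,S,V=[h[...,i] for i in range(3)]
    m=((H>11)&(H<26)&(S>140)&(V>60)).astype(np.uint8); m[:30]=0;m[-90:]=0
    m=cv2.morphologyEx(m,cv2.MORPH_CLOSE,np.ones((9,9)))
    cs,_=cv2.findContours(m,cv2.RETR_EXTERNAL,cv2.CHAIN_APPROX_NONE); c=max(cs,key=cv2.contourArea); (cx,cy),(a,b),t=cv2.minAreaRect(c)
    bx=cv2.boxPoints(((cx,cy),(a,b),t)); e=[bx[1]-bx[0],bx[2]-bx[1]]; e=max(e,key=np.linalg.norm); d=np.array([-e[1],-e[0]])
    print("wing c",toW((cx,cy)).round(1),"size",round(a/sc,1),round(b/sc,1),"dir deg",round(np.degrees(np.arctan2(d[1],d[0]))%180,1))
    g=rec(72); h=cv2.cvtColor(g,cv2.COLOR_BGR2HSV);H,S,V=[h[...,i] for i in range(3)]
    wh=((S<60)&(V>80)).astype(np.uint8); cs,_=cv2.findContours(cv2.morphologyEx(wh,cv2.MORPH_CLOSE,np.ones((15,15))),cv2.RETR_EXTERNAL,cv2.CHAIN_APPROX_NONE); c=max(cs,key=cv2.contourArea); hull=cv2.convexHull(c); (ex,ey),r=cv2.minEnclosingCircle(hull)
    C=toW((ex,ey)); print("dial",C.round(1),"r",round(r/sc,1))
    # dark on dial by polar angle: clockwise value from board -x (yaw 6.4 deg)
    n=2*half*sc; v,u=np.mgrid[0:n,0:n]; X=ax[0]+half-v/sc-C[0]; Y=ax[1]+half-u/sc-C[1]; rad=np.hypot(X,Y)
    val=(np.radians(186.4)-np.arctan2(Y,X))%(2*np.pi)
    for nm,mk in(("dark",V<75),("green",(H>48)&(H<85)&(S>110)&(V>40)),("red",((H<6)|(H>172))&(S>150)&(V>60))):
        for lo,hi in((26,34),(34,40),(40,48)):
            q=mk&(rad>lo)&(rad<hi); hst,_=np.histogram(val[q],bins=63,range=(0,6.3))
            print(nm,lo,[(i/10,int(k)) for i,k in enumerate(hst) if k>15])
    return o
E
python3 -c "
from key import *
measure()"
```

```text
wing c [572.3 260.5] size 10.8 54.9 dir deg 154.0
dial [571.9 259.4] r 51.5
dark 26 [(0.4, 40), (0.5, 184), (0.6, 38)]
dark 34 [(0.0, 25), (0.4, 30), (0.5, 199), (0.6, 23), (6.2, 45)]
dark 40 [(0.0, 88), (0.5, 289), (6.2, 158)]
green 26 []
green 34 [(3.7, 76), (3.8, 57), (3.9, 56), (4.0, 87), (4.1, 77), (4.2, 78)]
green 40 [(3.7, 297), (3.8, 316), (3.9, 319), (4.0, 316), (4.1, 317), (4.2, 300)]
red 26 []
red 34 [(4.4, 48), (4.5, 84), (4.6, 86), (4.7, 84), (4.8, 90)]
red 40 [(4.4, 166), (4.5, 314), (4.6, 315), (4.7, 318), (4.8, 275)]
```

The dial reads cleanly: the key is at about 0.56 and the green field runs 3.7 to 4.3. The wing is at (572, 260) along −26°. Aligning and descending.

Call:
send_rows(
  commands=[
    {"x": 3.4, "y": 0.5, "z": 0, "roll": 0},
    {"x": 0, "y": 0, "z": 0, "roll": -7},
    {"x": 0, "y": 0, "z": 0, "roll": -7},
    {"x": 0, "y": 0, "z": 0, "roll": -7},
    {"x": 0, "y": 0, "z": 0, "roll": -7},
    {"x": 0, "y": 0, "z": 0, "roll": -7},
    {"x": 0, "y": 0, "z": 0, "roll": -7},
    {"x": 0, "y": 0, "z": 0, "roll": -7},
  ],
)

```text
time_s: 42.22
eef_pos: [572.6, 260.1, 265.4]
tcp_rot: [-1.088, -2.947, 0.0]
wrist_force: [0.4, 1.3, 0.1]
finger_gap: 0.4
grasp_force: 0.0
```

Call:
send_rows(
  commands=[
    {"x": 0, "y": 0, "z": 2, "roll": -7},
    {"x": 0, "y": 0, "z": 2, "roll": -7},
    {"x": 0, "y": 0, "z": 2, "roll": -1},
    {"x": 0, "y": 0, "z": 2, "roll": 0},
    {"x": 0, "y": 0, "z": 0, "roll": 0},
    {"x": 0, "y": 0, "z": 0, "roll": 0},
    {"x": 0, "y": 0, "z": 0, "roll": 0},
    {"x": 0, "y": 0, "z": 0, "roll": 0},
  ],
)

```text
time_s: 42.88
eef_pos: [574.4, 260.4, 187.3]
tcp_rot: [0.704, 3.059, 0.003]
wrist_force: [-0.1, 0.2, 0.3]
finger_gap: 0.398
grasp_force: 0.0
```

```bash
python3 - <<'E'
from h import *
o=ctrl.observe(); print(o["eef_pos"],np.degrees(np.arctan2(*toolyaw(o)[[1,0],1])),o["qpos"][6], delta(o,[572,260,102],np.radians(64)))
E
```

```text
[574.4417868  260.42071417 187.349516  ] 64.06819214860501 0.5963033861842577 (array([ 0.22, -0.16,  8.53]), np.float64(0.06819214860500218))
```

Call:
send_rows(
  commands=[
    {"x": 0.2, "y": -0.2, "z": 2.2, "roll": 0},
    {"x": 0, "y": 0, "z": 2.2, "roll": 0},
    {"x": 0, "y": 0, "z": 2.1, "roll": 0},
    {"x": 0, "y": 0, "z": 1.2, "roll": 0},
    {"x": 0, "y": 0, "z": 0.7, "roll": 0},
    {"x": 0, "y": 0, "z": 0, "roll": 0},
    {"x": 0, "y": 0, "z": 0, "roll": 0},
  ],
)

```text
time_s: 43.47
eef_pos: [571.6, 259.1, 102.4]
tcp_rot: [0.705, 3.061, 0.001]
wrist_force: [0.0, 0.4, -0.8]
finger_gap: 0.4
grasp_force: 0.0
```

Call:
send_rows(
  commands=[
    {"x": 0, "y": 0, "z": 0, "roll": 0},
    {"x": 0, "y": 0, "z": 0, "roll": 0},
    {"x": 0, "y": 0, "z": 0, "roll": 0},
    {"x": 0, "y": 0, "z": 0, "roll": 0},
    {"x": 0, "y": 0, "z": 0, "roll": 0},
    {"x": 0, "y": 0, "z": 0, "roll": 0},
  ],
  fingers=-1,
  grip_force=60,
)

```text
time_s: 43.97
eef_pos: [571.8, 258.9, 103.1]
tcp_rot: [0.705, 3.06, 0.002]
wrist_force: [-1.3, -1.3, 6.3]
finger_gap: 0.107
grasp_force: 59.3
```

Call:
send_rows(
  commands=[
    {"x": 0, "y": 0, "z": 0, "roll": 3},
    {"x": 0, "y": 0, "z": 0, "roll": 5},
    {"x": 0, "y": 0, "z": 0, "roll": 5},
    {"x": 0, "y": 0, "z": 0, "roll": 5},
    {"x": 0, "y": 0, "z": 0, "roll": 5},
    {"x": 0, "y": 0, "z": 0, "roll": 5},
    {"x": 0, "y": 0, "z": 0, "roll": 2},
    {"x": 0, "y": 0, "z": 0, "roll": 0},
  ],
)

```text
time_s: 44.63
eef_pos: [572.0, 259.2, 103.2]
tcp_rot: [1.476, 2.772, 0.003]
wrist_force: [0.2, -1.3, 5.3]
finger_gap: 0.108
grasp_force: 59.2
```

```bash
python3 - <<'E'
from h import *
o=ctrl.observe(); print(o["eef_pos"],np.degrees(np.arctan2(*toolyaw(o)[[1,0],1])),o["qpos"][6],o["wrist_force"],o["wrist_torque"])
E
```

```text
[572.02145472 259.173871   103.16133045] 33.937608144922145 0.13154674577346206 [ 0.16918367 -1.2831282   5.30887782] [-0.22672967  0.1681084  -0.07288742]
```

Call:
send_rows(
  commands=[
    {"x": 0, "y": 0, "z": 0, "roll": 5},
    {"x": 0, "y": 0, "z": 0, "roll": 5},
    {"x": 0, "y": 0, "z": 0, "roll": 5},
    {"x": 0, "y": 0, "z": 0, "roll": 5},
    {"x": 0, "y": 0, "z": 0, "roll": 5},
    {"x": 0, "y": 0, "z": 0, "roll": 5},
    {"x": 0, "y": 0, "z": 0, "roll": 5},
    {"x": 0, "y": 0, "z": 0, "roll": 0},
  ],
)

```text
time_s: 45.3
eef_pos: [572.3, 259.2, 103.2]
tcp_rot: [2.243, 2.198, 0.005]
wrist_force: [0.6, -0.2, 5.4]
finger_gap: 0.11
grasp_force: 59.2
```

Call:
send_rows(
  commands=[
    {"x": 0, "y": 0, "z": 0, "roll": 5},
    {"x": 0, "y": 0, "z": 0, "roll": 5},
    {"x": 0, "y": 0, "z": 0, "roll": 5},
    {"x": 0, "y": 0, "z": 0, "roll": 5},
    {"x": 0, "y": 0, "z": 0, "roll": 5},
    {"x": 0, "y": 0, "z": 0, "roll": 5},
    {"x": 0, "y": 0, "z": 0, "roll": 5},
    {"x": 0, "y": 0, "z": 0, "roll": 0},
  ],
)

```text
time_s: 45.97
eef_pos: [572.6, 259.1, 103.2]
tcp_rot: [2.801, 1.422, 0.006]
wrist_force: [0.6, -0.7, 5.6]
finger_gap: 0.106
grasp_force: 59.2
```

Call:
send_rows(
  commands=[
    {"x": 0, "y": 0, "z": 0, "roll": 0},
    {"x": 0, "y": 0, "z": 0, "roll": 0},
    {"x": 0, "y": 0, "z": 0, "roll": 0},
    {"x": 0, "y": 0, "z": 0, "roll": 0},
    {"x": 0, "y": 0, "z": -2, "roll": 0},
    {"x": 0, "y": 0, "z": -3, "roll": 0},
    {"x": 0, "y": 0, "z": 0, "roll": -7},
    {"x": 0, "y": 0, "z": 0, "roll": -7},
  ],
  fingers=-0.2,
)

```text
time_s: 46.63
eef_pos: [572.4, 259.4, 153.7]
tcp_rot: [2.598, 1.765, 0.006]
wrist_force: [-0.3, -0.3, -0.8]
finger_gap: 0.398
grasp_force: 0.0
```

```bash
python3 - <<'E'
from h import *
o=ctrl.observe(); print(o["eef_pos"],np.degrees(np.arctan2(*toolyaw(o)[[1,0],1])),o["qpos"][6],o["wrist_force"],o["wrist_torque"])
E
```

```text
[572.35848035 259.4370266  153.67341595] -21.615184073240705 -0.7090580404734076 [-0.32821262 -0.25907351 -0.81723891] [-0.01141039  0.00513831  0.02188186]
```

Call:
send_rows(
  commands=[
    {"x": 0, "y": 0, "z": 0, "roll": -7},
    {"x": 0, "y": 0, "z": 0, "roll": -7},
    {"x": 0, "y": 0, "z": 0, "roll": -7},
    {"x": 0, "y": 0, "z": 0, "roll": -7},
    {"x": 0, "y": 0, "z": 0, "roll": -7},
    {"x": 0, "y": 0, "z": 0, "roll": -7},
    {"x": 0, "y": 0, "z": 0, "roll": -7},
    {"x": 0, "y": 0, "z": 0, "roll": -7},
  ],
)

```text
time_s: 47.3
eef_pos: [570.7, 258.7, 151.3]
tcp_rot: [-1.465, -2.779, 0.0]
wrist_force: [-1.0, -0.2, -0.5]
finger_gap: 0.399
grasp_force: 0.0
```

Call:
send_rows(
  commands=[
    {"x": 0, "y": 0, "z": 0, "roll": -7},
    {"x": 0, "y": 0, "z": 0, "roll": -7},
    {"x": 0, "y": 0, "z": 0, "roll": -7},
    {"x": 0, "y": 0, "z": 0, "roll": -7},
    {"x": 0, "y": 0, "z": 0, "roll": -7},
    {"x": 0, "y": 0, "z": 0, "roll": -7},
    {"x": 0, "y": 0, "z": 0, "roll": -7},
    {"x": 0, "y": 0, "z": 0, "roll": -7},
  ],
)

```text
time_s: 47.97
eef_pos: [570.8, 258.6, 151.3]
tcp_rot: [0.011, -3.141, 0.0]
wrist_force: [-0.4, -1.5, -1.0]
finger_gap: 0.398
grasp_force: 0.0
```

Call:
send_rows(
  commands=[
    {"x": 0, "y": 0, "z": 0, "roll": -7},
    {"x": 0, "y": 0, "z": 0, "roll": -7},
    {"x": 0, "y": 0, "z": 0, "roll": -7},
    {"x": 0, "y": 0, "z": 0, "roll": -7},
    {"x": 0, "y": 0, "z": 0, "roll": -7},
    {"x": 0, "y": 0, "z": 0, "roll": -7},
    {"x": 0, "y": 0, "z": 0, "roll": -7},
    {"x": 0, "y": 0, "z": -3, "roll": -5},
  ],
)

```text
time_s: 48.63
eef_pos: [567.2, 256.3, 175.8]
tcp_rot: [1.431, -2.784, -0.001]
wrist_force: [-0.5, 0.0, -1.1]
finger_gap: 0.399
grasp_force: 0.0
```

Call:
send_rows(
  commands=[
    {"x": 0, "y": 0, "z": -3, "roll": 0},
    {"x": 0, "y": 0, "z": 0, "roll": 0},
    {"x": 0, "y": 0, "z": 0, "roll": 0},
    {"x": 0, "y": 0, "z": 0, "roll": 0},
  ],
)

```text
time_s: 48.97
eef_pos: [570.8, 258.4, 211.2]
tcp_rot: [1.427, -2.798, 0.0]
wrist_force: [0.4, -0.2, -0.4]
finger_gap: 0.397
grasp_force: 0.0
```

```bash
python3 - <<'E'
from key import *
o=measure((572,260)); print(o["eef_pos"],np.degrees(np.arctan2(*toolyaw(o)[[1,0],1])),o["qpos"][6])
E
```

```text
wing c [571.7 259.3] size 58.8 9.1 dir deg 54.1
dial [572.  259.5] r 51.4
dark 26 []
dark 34 [(0.0, 47), (6.2, 53)]
dark 40 [(0.0, 117), (6.2, 154)]
green 26 []
green 34 [(3.7, 91), (3.8, 85), (3.9, 87), (4.0, 97), (4.1, 92), (4.2, 91)]
green 40 [(3.6, 31), (3.7, 317), (3.8, 317), (3.9, 317), (4.0, 317), (4.1, 316), (4.2, 305)]
red 26 []
red 34 [(4.4, 56), (4.5, 92), (4.6, 89), (4.7, 94), (4.8, 88)]
red 40 [(4.4, 183), (4.5, 314), (4.6, 316), (4.7, 313), (4.8, 312)]
[570.76390706 258.38965785 211.24308128] 144.02780132457755 1.8783258000510605
```

Call:
send_rows(
  commands=[
    {"x": -0.15, "y": 0, "z": 3, "roll": 0},
    {"x": 0, "y": 0, "z": 3, "roll": 0},
    {"x": 0, "y": 0, "z": 2.5, "roll": 0},
    {"x": 0, "y": 0, "z": 1.5, "roll": 0},
    {"x": 0, "y": 0, "z": 0.8, "roll": 0},
    {"x": 0, "y": 0, "z": 0, "roll": 0},
    {"x": 0, "y": 0, "z": 0, "roll": 0},
  ],
)

```text
time_s: 49.6
eef_pos: [571.5, 260.0, 103.1]
tcp_rot: [1.427, -2.797, -0.0]
wrist_force: [0.6, 0.1, 0.3]
finger_gap: 0.401
grasp_force: 0.0
```

Call:
send_rows(
  commands=[
    {"x": 0, "y": 0, "z": 0, "roll": 0},
    {"x": 0, "y": 0, "z": 0, "roll": 0},
    {"x": 0, "y": 0, "z": 0, "roll": 0},
    {"x": 0, "y": 0, "z": 0, "roll": 0},
    {"x": 0, "y": 0, "z": 0, "roll": 0},
    {"x": 0, "y": 0, "z": 0, "roll": 0},
  ],
  fingers=-1,
  grip_force=60,
)

```text
time_s: 50.1
eef_pos: [573.3, 260.2, 105.1]
tcp_rot: [-1.425, 2.796, -0.001]
wrist_force: [2.0, -1.0, 6.9]
finger_gap: 0.105
grasp_force: 60.4
```

Call:
send_rows(
  commands=[
    {"x": 0, "y": 0, "z": 0, "roll": 5},
    {"x": 0, "y": 0, "z": 0, "roll": 5},
    {"x": 0, "y": 0, "z": 0, "roll": 5},
    {"x": 0, "y": 0, "z": 0, "roll": 5},
    {"x": 0, "y": 0, "z": 0, "roll": 5},
    {"x": 0, "y": 0, "z": 0, "roll": 5},
    {"x": 0, "y": 0, "z": 0, "roll": 5},
    {"x": 0, "y": 0, "z": 0, "roll": 5},
  ],
)

```text
time_s: 50.77
eef_pos: [574.0, 259.2, 105.1]
tcp_rot: [-0.376, 3.115, -0.001]
wrist_force: [2.5, -3.4, 4.3]
finger_gap: 0.106
grasp_force: 60.5
```

Call:
send_rows(
  commands=[
    {"x": 0, "y": 0, "z": 0, "roll": 5},
    {"x": 0, "y": 0, "z": 0, "roll": 5},
    {"x": 0, "y": 0, "z": 0, "roll": 5},
    {"x": 0, "y": 0, "z": 0, "roll": 5},
    {"x": 0, "y": 0, "z": 0, "roll": 0},
    {"x": 0, "y": 0, "z": 0, "roll": 0},
  ],
)

```text
time_s: 51.27
eef_pos: [574.1, 258.6, 105.1]
tcp_rot: [0.166, 3.133, -0.001]
wrist_force: [2.7, -4.4, 5.8]
finger_gap: 0.104
grasp_force: 60.6
```

Call:
send_rows(
  commands=[
    {"x": 0, "y": 0, "z": 0, "roll": 0},
    {"x": 0, "y": 0, "z": 0, "roll": 0},
    {"x": 0, "y": 0, "z": 0, "roll": 0},
    {"x": 0, "y": 0, "z": -3, "roll": 0},
    {"x": 0, "y": 0, "z": -3.5, "roll": 0},
    {"x": 0, "y": 0, "z": -3.5, "roll": 0},
    {"x": 0, "y": 0, "z": 0, "roll": 0},
    {"x": 0, "y": 0, "z": 0, "roll": 0},
  ],
  fingers=-0.2,
)

```text
time_s: 51.93
eef_pos: [573.0, 261.4, 206.2]
tcp_rot: [0.162, 3.133, 0.004]
wrist_force: [-0.5, -1.0, 1.0]
finger_gap: 0.4
grasp_force: 0.0
```

```bash
python3 - <<'E'
from key import *
o=measure((572,260)); print(o["eef_pos"],np.degrees(np.arctan2(*toolyaw(o)[[1,0],1])),o["qpos"][6])
E
```

```text
wing c [574.4 257.9] size 23.5 69.8 dir deg 156.9
dial [572.1 259.5] r 51.3
dark 26 []
dark 34 [(0.0, 41), (6.2, 51)]
dark 40 [(0.0, 119), (6.2, 177)]
green 26 []
green 34 [(3.7, 94), (3.8, 93), (3.9, 99), (4.0, 94), (4.1, 94), (4.2, 92)]
green 40 [(3.7, 317), (3.8, 318), (3.9, 316), (4.0, 317), (4.1, 318), (4.2, 311)]
red 26 []
red 34 [(4.4, 44), (4.5, 87), (4.6, 84), (4.7, 87), (4.8, 87)]
red 40 [(4.4, 160), (4.5, 315), (4.6, 318), (4.7, 319), (4.8, 314)]
[572.97312844 261.36011149 206.20105283] 84.09248291128308 0.9431127924623274
```

```bash
cat >> key.py <<'E'
def wing(ax=(572,259.5)):
    o,w,rec=look(ax); half,sc=70,3; g=rec(127); h=cv2.cvtColor(g,cv2.COLOR_BGR2HSV);H,S,V=[h[...,i] for i in range(3)]
    n=2*half*sc; v,u=np.mgrid[0:n,0:n]; X=half-v/sc; Y=half-u/sc
    m=(H>11)&(H<26)&(S>110)&(V>50)&(np.hypot(X,Y)<34)
    p=np.c_[X[m],Y[m]].astype(np.float32); (cx,cy),(a,b),t=cv2.minAreaRect(p); 
    e=np.linalg.eigh(np.cov(p.T)); d=e[1][:,1]; ang=np.degrees(np.arctan2(d[1],d[0]))%180
    print("wing c",p.mean(0).round(1),"ang",ang.round(1),"std",np.sqrt(e[0]).round(1),"rect",round(a,1),round(b,1),"n mm2",len(p)/9,"val mod pi",np.radians(6.4-ang)%np.pi)
    # dark pointer
    g=rec(73); V=cv2.cvtColor(g,cv2.COLOR_BGR2HSV)[...,2]; r=np.hypot(X,Y); val=(np.radians(186.4)-np.arctan2(Y,X))%(2*np.pi)
    q=(V<90)&(r>20)&(r<46); hs,_=np.histogram(val[q],bins=63,range=(0,6.3)); print([(i/10,int(k)) for i,k in enumerate(hs) if k>15])
    return o
E
python3 -c "
from key import *
wing()"
```

```text
wing c [6.9 1.2] ang 179.3 std [ 6.5 20.5] rect 47.2 66.1 n mm2 766.5555555555555 val mod pi 0.12328839821821758
[(0.0, 240), (0.1, 75), (0.2, 81), (0.3, 75), (0.4, 30), (3.6, 16), (6.2, 235)]
```

Call:
send_rows(
  commands=[
    {"x": 0.1, "y": -0.2, "z": 3, "roll": 0},
    {"x": 0, "y": 0, "z": 3, "roll": 0},
    {"x": 0, "y": 0, "z": 2.2, "roll": 0},
    {"x": 0, "y": 0, "z": 1.4, "roll": 0},
    {"x": 0, "y": 0, "z": 0.7, "roll": 0},
    {"x": 0, "y": 0, "z": 0, "roll": 0},
    {"x": 0, "y": 0, "z": 0, "roll": 0},
  ],
)

```text
time_s: 52.62
eef_pos: [570.0, 258.0, 99.7]
tcp_rot: [-0.163, -3.136, 0.001]
wrist_force: [-0.1, 0.6, 0.8]
finger_gap: 0.401
grasp_force: 0.0
```

Call:
send_rows(
  commands=[
    {"x": 0, "y": 0, "z": 0, "roll": 0},
    {"x": 0, "y": 0, "z": 0, "roll": 0},
    {"x": 0, "y": 0, "z": 0, "roll": 0},
    {"x": 0, "y": 0, "z": 0, "roll": 0},
    {"x": 0, "y": 0, "z": 0, "roll": 0},
    {"x": 0, "y": 0, "z": 0, "roll": 0},
  ],
  fingers=-1,
  grip_force=60,
)

```text
time_s: 53.12
eef_pos: [571.5, 258.7, 101.9]
tcp_rot: [0.163, 3.135, 0.002]
wrist_force: [-1.5, 0.4, 6.4]
finger_gap: 0.107
grasp_force: 59.7
```

Call:
send_rows(
  commands=[
    {"x": 0, "y": 0, "z": 0, "roll": 5},
    {"x": 0, "y": 0, "z": 0, "roll": 5},
    {"x": 0, "y": 0, "z": 0, "roll": 5},
    {"x": 0, "y": 0, "z": 0, "roll": 5},
    {"x": 0, "y": 0, "z": 0, "roll": 5},
    {"x": 0, "y": 0, "z": 0, "roll": 5},
    {"x": 0, "y": 0, "z": 0, "roll": 4},
    {"x": 0, "y": 0, "z": 0, "roll": 2},
  ],
)

```text
time_s: 53.78
eef_pos: [571.7, 259.1, 101.9]
tcp_rot: [1.128, 2.93, 0.004]
wrist_force: [1.0, -0.1, 5.7]
finger_gap: 0.106
grasp_force: 59.7
```

Call:
send_rows(
  commands=[
    {"x": 0, "y": 0, "z": 0, "roll": 0},
    {"x": 0, "y": 0, "z": 0, "roll": 0},
    {"x": 0, "y": 0, "z": 0, "roll": 0},
  ],
)

```text
time_s: 54.03
eef_pos: [571.7, 259.1, 101.9]
tcp_rot: [1.123, 2.932, 0.004]
wrist_force: [-0.5, 1.0, 4.0]
finger_gap: 0.107
grasp_force: 59.8
```

Call:
send_rows(
  commands=[
    {"x": 0, "y": 0, "z": 0, "roll": 0},
    {"x": 0, "y": 0, "z": 0, "roll": 0},
    {"x": 0, "y": 0, "z": 0, "roll": 0},
    {"x": 0, "y": 0, "z": -3, "roll": 0},
    {"x": 0, "y": 0, "z": -3.5, "roll": 0},
    {"x": 0, "y": 0, "z": -3.5, "roll": 0},
    {"x": 0, "y": 0, "z": -3, "roll": 0},
    {"x": 0, "y": 0, "z": 0, "roll": 0},
  ],
  fingers=-0.2,
)

```text
time_s: 54.7
eef_pos: [574.3, 259.5, 237.8]
tcp_rot: [1.122, 2.926, 0.013]
wrist_force: [1.7, 1.5, 0.7]
finger_gap: 0.397
grasp_force: 0.0
```

Call:
send_rows(
  commands=[
    {"x": 0, "y": 0, "z": 0, "roll": 0},
    {"x": 0, "y": 0, "z": 0, "roll": 0},
    {"x": 0, "y": 0, "z": 0, "roll": 0},
  ],
)

```text
time_s: 54.95
eef_pos: [569.5, 257.5, 228.7]
tcp_rot: [-1.124, -2.931, 0.004]
wrist_force: [-0.8, -1.1, -1.0]
finger_gap: 0.402
grasp_force: 0.0
```

```bash
python3 - <<'E'
from key import *
wing(); o=measure((572,260)); print(o["eef_pos"],np.degrees(np.arctan2(*toolyaw(o)[[1,0],1])),o["qpos"][6])
E
```

```text
wing c [ 0.3 -0.8] ang 136.3 std [ 7.8 18.2] rect 51.9 63.5 n mm2 594.3333333333334 val mod pi 0.8751840930792474
[(0.0, 191), (0.6, 66), (0.7, 87), (0.8, 89), (0.9, 84), (1.0, 59), (6.2, 224)]
wing c [571.  260.5] size 9.2 61.2 dir deg 137.9
dial [572.  259.5] r 51.5
dark 26 []
dark 34 [(0.0, 49), (6.2, 66)]
dark 40 [(0.0, 127), (6.2, 184)]
green 26 []
green 34 [(3.7, 88), (4.1, 54), (4.2, 77)]
green 40 [(3.7, 317), (3.8, 102), (4.1, 258), (4.2, 305)]
red 26 []
red 34 [(4.4, 44), (4.5, 85), (4.6, 78), (4.7, 81), (4.8, 83)]
red 40 [(4.4, 179), (4.5, 315), (4.6, 319), (4.7, 315), (4.8, 305)]
[569.53726767 257.4570655  228.60790038] 48.04435432440222 0.3859299675331283
```

The key reads 3.99, inside the green field. I'll back off and check the candles, cup and bowl before handing in.

Call:
send_rows(
  commands=[
    {"x": -2.2, "y": -2.8, "z": -1, "roll": 0},
    {"x": -2.2, "y": -2.8, "z": -1, "roll": 0},
    {"x": -2.2, "y": -2.8, "z": -1, "roll": 0},
    {"x": -2.2, "y": -2.8, "z": -1, "roll": 0},
    {"x": -2.2, "y": -2.8, "z": 0, "roll": 0},
    {"x": -2.2, "y": -2.8, "z": 0, "roll": 0},
    {"x": -2.2, "y": -2.8, "z": 0, "roll": 0},
    {"x": 0, "y": 0, "z": 0, "roll": 0},
  ],
)

```text
time_s: 55.72
eef_pos: [553.0, -0.6, 269.9]
tcp_rot: [1.141, 2.927, -0.008]
wrist_force: [-0.4, -0.9, -0.1]
finger_gap: 0.398
grasp_force: 0.0
```

Call:
send_rows(
  commands=[
    {"x": 0, "y": 0, "z": 0, "roll": 0},
    {"x": 0, "y": 0, "z": 0, "roll": 0},
    {"x": 0, "y": 0, "z": 0, "roll": 0},
    {"x": 0, "y": 0, "z": 0, "roll": 0},
  ],
)

```text
time_s: 56.05
eef_pos: [554.1, 11.2, 270.1]
tcp_rot: [-1.12, -2.934, -0.0]
wrist_force: [0.0, -0.6, -0.3]
finger_gap: 0.401
grasp_force: 0.0
```

```bash
python3 - <<'E'
from seg import *
o=ctrl.observe(); print(o["eef_pos"])
s=snapshot("top"); s2=snapshot("scene"); hs=cv2.cvtColor(s["image"],cv2.COLOR_BGR2HSV)
for n,p in(("p0",(447.9,244)),("p1",(460,144.5))):
    print(n,"exp top-face",rect(s,cyl(30,30,92,92)+[*p,0]).round(),"exp scene",rect(s2,cyl(30,30,22,92)+[*p,0]).round())
k=np.zeros(hs.shape[:2],bool);k[195:275,155:305]=1
for st,c in comps(k&(hs[...,1]<75)&(hs[...,2]>110),60): print("ivory",st,c.round(1),onplane(s,c,92).round(1))
k[:]=0;k[205:290,395:480]=1
for st,c in comps(k&(hs[...,0]>50)&(hs[...,0]<95)&(hs[...,1]>110),100): print("cup",st,c.round(1))
h2=cv2.cvtColor(s2["image"],cv2.COLOR_BGR2HSV); k=np.zeros(h2.shape[:2],bool);k[130:190,370:470]=1
for st,c in comps(k&(h2[...,1]<75)&(h2[...,2]>100),60): print("scene ivory",st,c.round(1))
for q,sn in(("cup_center",s2),("candle0_mid",s2),("ball0_center",s),("wirecoil_c",s),("tape_c",s),("gluegun_c",s)): print(q,[(round(x["confidence"],2),np.round(x["rect"]).tolist()) for x in trace(sn,q)[:9] if x["confidence"]>.3])
E
```

```text
[554.08778217  11.23248521 270.06353193]
p0 exp top-face [168. 225. 196. 252.] exp scene [415. 146. 443. 181.]
p1 exp top-face [214. 217. 242. 244.] exp scene [383. 156. 410. 192.]
ivory [157 195  43  14 454] [177.7 200.4] [533.6 254.4]
ivory [ 198  195  100   80 7468] [248.  235.3] [447.1 101. ]
ivory [170 226  28  28 595] [183.7 239.5] [445.8 240.8]
ivory [155 234   5  41 109] [156.1 259.5] [405.9 300.2]
cup [ 415  223   63   44 1734] [440.  244.9]
scene ivory [ 370  130  100   43 2703] [416.9 150.1]
scene ivory [440 175  23  15 274] [451.  182.4]
scene ivory [462 177   8  13  66] [466.8 183.9]
scene ivory [373 184  42   6 170] [393.8 187.1]
cup_center [(0.94, [176.0, 176.0, 237.0, 231.0]), (0.9, [131.0, 266.0, 203.0, 334.0]), (0.37, [189.0, 210.0, 239.0, 235.0])]
candle0_mid [(0.91, [387.0, 160.0, 409.0, 186.0])]
ball0_center []
wirecoil_c [(0.64, [389.0, 182.0, 419.0, 213.0])]
tape_c []
gluegun_c [(0.71, [338.0, 288.0, 417.0, 338.0])]
```

```bash
python3 -c "
from cell import ctrl
print(ctrl.close_job())"
```

```text
the job is handed in; nothing more can be done
None
```

The job is handed in: the seven baubles I counted are in the bowl, the empty cup stands on the mat, both loose candles are on plates of their own (one needed re-centring after it shifted), and the key is at about 3.99, in the green; the last check did not detect the ribbon tape or baubles or fully show the second candle, all seen in place earlier.

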